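# Hook the tool rest onto the hand grinder

## Robot

A 7-joint arm with a two-finger parallel gripper is mounted at the origin on the work surface. World frame = base frame: x ahead of the robot, y to its left, z up, the work surface at z = 0. Lengths are in m, angles in rad, forces in N, time in s.
With the tool pointing down it reaches from about 0.425 to 0.875 m from the base axis. Payload 4.7 kg.
Tool frame: the origin (TCP) lies midway between the tips of the shut fingers; the grasp point (between the pads) lies 19 mm behind it (ctrl.grip_point_offset is the distance from the TCP to the grasp point, in m); z points along the fingers, y is the line along which they close (so a half turn about z gives the same grasp; the last joint's range is limited). The gripper opens to 87 mm and grips with 3 to 60 N. Pads are 19 mm wide; open, the fingers measure 117 mm over their backs; the gripper's body (75 mm by 190 mm) begins 51 mm behind the grasp point.
Start: joints at [-1.287, 0.321, -0.07, 1.45, 0.023, 1.371, -0.057], TCP at [0.173, 0.626, 0.223] pointing down, gripper open.
Joint ranges: [-2.86, 2.86], [-0.3, 2.09], [-1.38, 1.24], [0.06, 2.45], [-1.56, 4.7], [0.09, 2.05], [-2.69, 2.69]. Speed limits (rad/s): [2.57, 2.57, 3.14, 3.14, 3.14, 3.14, 3.14].

## Interface

Orientations are given as a rotation vector (axis times angle).
In Python, from bench import ctrl gives the robot as it stands.
- The arm moves only by the tool move_arm, never from a script. Its argument "increments" is text: rows parted by semicolons, each of 7 numbers parted by spaces: the shift along the world's x, y, z in mm, then the turn, a rotation vector about the world's x, y, z in degrees, then the closure in counts, from 0 (fully open) to 255 (shut). A call has exactly 8 rows; each row shifts and turns the commanded pose from where the row before left it; what a row does not reach is not made up. A row lasts 1/12 s, in which the tool goes at most 41.7 mm and 7.16 degrees, less where a joint would pass 70% of its speed; a pose out of reach is approached as far as the arm can. A call with a gripper value outside its range is refused whole. The fingers move at their own pace and stop on an object; "grip_force" is the grip in N (left out, the last holds). Time passes only in rows, so rows that do not move let the fingers close, or fill a call up. It gives the time, the measured TCP pose, the force, the opening and the grip force at its end, in the units of the state.
- ctrl.get_state(): the state, without advancing time (a new reading comes with each control period).
- ctrl.get_image(name): name is "scene" or "top"; returns a dict with "frame" (384x512x3 uint8, red, green, blue), "depth" (384x512 float32, m along the optical axis (not along the pixel's ray), 0 where there is no reading), "fx", "fy", "cx", "cy" (pixels), "position" and "orientation" of the camera in the world. Camera axes: x right, y down, z forward; pixel columns grow to the right and rows downward; lengths in m; the calibration is good to about 2 mm. A picture is of the moment at which its call begins.
- ctrl.close_job(): hands the job in; it is judged then, once.
Trained networks look in a picture, given as the dict that the camera call returned (one of the last four; its "shot" number tells which), for a name from the list of things; names that differ only in an ending like _2 or _b are one class to them, and where a whole thing is asked for, a point or a joint stands for the part that bears it (a point fixed in the world has none). Each returns a list of dicts, best first, with "score" (0 to 1); they miss things now and then, are a little off and sometimes report something else, mostly with a low value. They report only what shows in the picture. A call takes as long as a camera call. They do not tell look-alikes from the thing itself.
- ctrl.find_in(target, picture): "centre" ([x, y, z] in m, in world coordinates, good to about 4 mm: the middle of the surface that is visible of it).
- ctrl.silhouettes(target, picture): "region" (384x512 bool, what is visible of it).
The state is a dict: "time": time; "joint_positions": joint angles; "qd": joint speeds; "joint_torque": joint torques, N m; "position": TCP position; "tool_rot": TCP orientation; "ft_force": force on the tool from outside, world axes, zero at the start; "torque": the same for the moment, N m; "grip_width": opening from 0.0 (shut) to 1.0 (fully open); "grip_force": force on a finger pad.
Only numpy, scipy, OpenCV 4.12 (cv2) and the standard library are available. Lean on these libraries where they do the work, as an engineer would, in place of code of your own. Each camera call takes 0.05 s, during which the arm holds its last target. There are 200 camera calls.

## Task

Fit the loose iron tool rest to the hand-cranked grinder: tip it so that its oblong eye hooks under the wheel-side end of the stud's hammer head, lower it flat on the seat against the spring catch, and, still holding it down, slide it home towards the wheel until the catch springs up behind it. Work by feel and never force it, keep the rest off the grinding wheel, and leave the other things on the ledge where they are; let go when the rest is locked on.

Things in the scene. Friction and masses are not known exactly. Their poses are not given: they have to be found in the camera images.
- grinder: Cast-iron hand grinder, bolted down. Origin on the ledge straight below the axis of its stud; z up, y level, from the stud towards the wheel, x across. Its rest seat is a flat steel pad, top 85 mm above the origin, 40 mm wide (x), from y = -72 to +8 mm. Past y = +8 mm there is free space for 40 mm beneath the seat's level.
- stud_head (a point): Centre of the fixed stud's hammer (T) head, 97 mm above the ledge; axes as grinder. Head 43 mm long along y (21.5 mm each way), 12 mm wide, 7 mm thick: underside 8.5 mm and top 15.5 mm above the seat. Below it a round neck, 12 mm diameter, stands on the seat.
- stops (a point): Usual middle of the stop faces, on the seat's surface 40 mm behind the stud axis. Two hooked stop lugs, x = 23 to 33 mm each side, 10.5 mm high over the seat; faces look away from the wheel, each under a lip that juts 5 mm back from it, 6.5 mm over the seat: only a flat, pressed-down tail slides under. Lugs and catch share a clamped gap slide set up to 1.5 mm either way; the setting is not measured.
- catch (a joint): Spring catch, a steel block 14 mm wide (x) and 8 mm long (y) behind the seat, on the grinder's x = 0 line, wheel-side face 36 mm behind the stop faces, so it rises 2 mm behind the tail when the rest is home. Value in m: 0 = up, standing 6 mm above the seat; grows as it is pressed straight down (6 mm is flush with the seat). 12 N starts it, about 16 N presses it flush. No ramp.
- wheel: Grinding wheel, grey, 150 mm in diameter, 24 mm thick, upright in the grinder's y-z plane; origin at its centre, 131 mm from the stud along y and 137 mm above the ledge. It turns freely. With the rest home a gap of about 4 to 9 mm remains between wheel and rest.
- rest: Loose tool rest of plain 5 mm steel strap, about 0.3 kg, foot down on the ledge. Origin on the underside below the eye's centre; z up, y from grip lug to table, x across. Foot 36 mm wide from y = -40 to 40 mm, round the eye. Tail 66 mm wide from y = -74 to -40 mm; its shoulders meet the stop lugs. A web at y = 36 to 40 mm carries the table: 70 mm wide, y = 36 to 57 mm, top 20 mm up.
- rest_eye (a point): Centre of the oblong eye, 34 mm long (y) and 16.5 mm wide (x), half-way through the foot's 5 mm thickness (2.5 mm above the rest's underside); axes as rest. Home and locked, it lies within a few mm of the stud axis, the rest flat on the seat, both y axes in line.
- rest_eye_end (a point): Middle of the eye's table-side (wheel-side) end edge, half-way through the thickness, 17 mm from the eye's centre along the rest's y. This edge goes under the head first.
- rest_lug (a point): Centre of the upright grip lug on the tail: 8 mm thick (x), 24 mm long (y), 30 mm tall, from the foot's top (5 mm above the underside) to 35 mm; this point is 20 mm above the underside and 59 mm behind the eye's centre (y = -59 mm). Pinch it across its 8 mm thickness, at any lean along y.
- bowl: Bystander: aluminium bowl, 152 mm across, 52 mm high; origin under its centre.
- plumb_bob: Bystander: brass plumb bob standing point up, 40 mm across, 98 mm high; origin under its centre.
- whetstone: Bystander: grey whetstone 50 x 150 x 28 mm, long along its y; origin under its centre.
- stick_long: Bystander: flat bamboo burnishing stick 190 x 14 x 7 mm, long along its x; origin under its centre.
- stick_short: Bystander: flat bamboo burnishing stick 150 x 14 x 7 mm, long along its x; origin under its centre.
- farmer: Bystander: half-carved standing farmer with a cone hat in bare fig wood, 78 x 70 mm base, 200 mm high; origin under its centre.
- old_rest: Bystander: old V rest, a steel plate 46 x 90 x 6 mm with a round hole and two ribs (16 mm high in all), no lug and no oblong eye; origin under its centre.
Mind the look-alikes: they are no part of the job. What is shaped like the rest but blue is not meant.

How it is judged:
By the outcome, as a careful person would: the job done as asked, in the order asked, and still so for the second after the job is handed in, with the robot touching nothing.
It also fails if it takes over 72 s, if anything falls off the work surface, if the arm or the gripper's body presses on something with over 40 N, if the wrist force passes 120 N, or if a joint passes its speed limit or range.

## Working session

There is one attempt and no reset: what is moved stays moved. The work goes in short steps, Python scripts to look and compute and a tool call to move; the robot and the scene stay as the last step left them, time stands still between calls to the robot, and variables do not carry over. Pictures are saved under pics/ and viewed, at most 10 in all, crops included, and the job is handed in when it is done.

Besides the shell and the picture viewer there is one more tool, called after "Call:" by a JSON object that holds its "api" and its "payload", one argument or row to a line. move_arm: Moves the arm, as the interface text tells. Its arguments: {"type":"object","properties":{"increments":{"type":"string"},"grip_force":{"type":"number"}},"required":["increments"]}

```bash
mkdir -p pics; cat > h.py <<'E'
import numpy as np, cv2
from scipy.spatial.transform import Rotation as R
from bench import ctrl
def cam(p):
    o=np.array(p["orientation"],float)
    M=o if o.shape==(3,3) else (R.from_rotvec(o).as_matrix() if o.size==3 else R.from_quat(o).as_matrix())
    return M,np.array(p["position"])
def cloud(p):
    M,t=cam(p); d=p["depth"]; v,u=np.mgrid[:384,:512]
    c=np.stack([(u-p["cx"])/p["fx"]*d,(v-p["cy"])/p["fy"]*d,d],-1)
    return c@M.T+t
def px(p,X):
    M,t=cam(p); c=(np.array(X)-t)@M
    return c[0]/c[2]*p["fx"]+p["cx"],c[1]/c[2]*p["fy"]+p["cy"]
def save(n,im,s=1):
    cv2.imwrite(f"pics/{n}.png",cv2.resize(im[...,::-1],None,fx=s,fy=s,interpolation=cv2.INTER_CUBIC))
E
python3 - <<'E'
from h import *
np.set_printoptions(precision=4,suppress=True)
P={}
for n in("scene","top"):
    p=ctrl.get_image(n);P[n]=p
    print(n,p["position"],p["orientation"],p["fx"])
    for t in("rest","rest_eye","rest_lug","grinder","stud_head","wheel","catch","old_rest","stops"):
        try: 
            for r in ctrl.find_in(t,p)[:3]: print(t,np.round(r["centre"],4),round(r["score"],2),np.round(px(p,r["centre"])))
        except Exception as e: print(t,e)
    np.savez(f"{n}.npz",**{k:v for k,v in p.items()})
cv=np.hstack([P["scene"]["frame"],P["top"]["frame"]])
save("a",cv,0.78)
print(ctrl.get_state())
E
```

```text
scene [ 0.8937 -0.8217  0.7208] [-2.1292 -0.5207  0.2539] 381.7164541848878
rest [ 0.6013 -0.4818  0.0055] 0.9 [192. 361.]
rest [ 0.5194 -0.2998  0.0001] 0.62 [206. 286.]
rest [ 0.2445 -0.4342  0.006 ] 0.59 [ 81. 282.]
rest_eye [ 0.5176 -0.3009  0.0094] 0.93 [205. 284.]
rest_eye [ 0.2478 -0.435   0.0038] 0.93 [ 82. 283.]
rest_eye [ 0.5982 -0.4886  0.0032] 0.86 [189. 364.]
rest_lug [ 0.5152 -0.3047  0.0036] 0.87 [203. 286.]
rest_lug [ 0.4374 -0.4532  0.0114] 0.8 [137. 317.]
rest_lug [ 0.2437 -0.4285  0.0071] 0.79 [ 82. 280.]
grinder [0.6127 0.1113 0.084 ] 0.58 [304. 185.]
grinder [ 0.526  -0.3031  0.0063] 0.56 [207. 286.]
stud_head [0.6139 0.1124 0.0862] 0.56 [305. 185.]
wheel [0.5944 0.1097 0.1595] 0.68 [300. 162.]
wheel [ 0.5256 -0.3032  0.0036] 0.35 [207. 287.]
old_rest [0.6722 0.3812 0.0719] 0.73 [347. 155.]
old_rest [ 0.4069 -0.0849  0.0518] 0.56 [212. 209.]
old_rest [0.3981 0.127  0.0083] 0.47 [243. 185.]
stops [0.615  0.1132 0.0806] 0.65 [305. 186.]
top [ 0.339  -0.024   1.4875] [-2.1811  2.1406 -0.1378] 414.29688928143895
rest [ 0.4359 -0.4531  0.0076] 0.98 [377. 219.]
rest [ 
[... 458 characters left out ...]
 [0.5845 0.1278 0.0852] 0.72 [214. 171.]
wheel [0.5752 0.1397 0.1861] 0.64 [207. 169.]
old_rest [0.3867 0.1337 0.0033] 0.51 [213. 230.]
stops [0.5795 0.1305 0.0822] 0.77 [213. 173.]
{'time': 1.0, 'joint_positions': array([-1.2869,  0.321 , -0.07  ,  1.4505,  0.0226,  1.3708, -0.0569]), 'qd': array([ 0.0011,  0.0012, -0.0002,  0.0023,  0.0003,  0.0012, -0.0004]), 'joint_torque': array([ -0.0003, -49.1107,  -0.4031, -31.2776,  -0.0634,   0.0334,
         0.    ]), 'position': array([0.1733, 0.6265, 0.2226]), 'tool_rot': array([0.4226, 3.113 , 0.0001]), 'ft_force': array([0.5755, 0.3041, 1.0172]), 'torque': array([ 0.0629,  0.0016, -0.0343]), 'grip_force': 0.0, 'grip_width': 0.9991211751747435}
```

View pics/a.png

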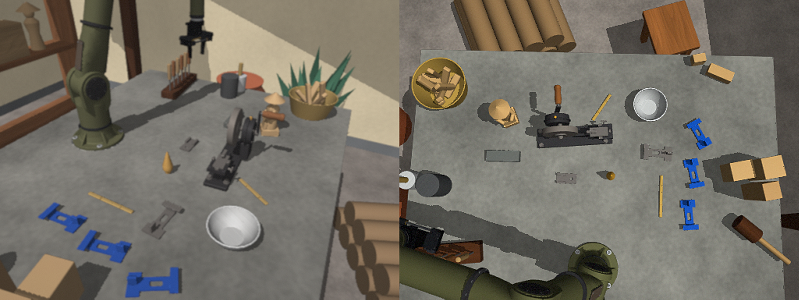

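Candidates for the rest: the grey one at scene (206,286) / top (334,196), three blue ones at scene (82,283), (137,317), (192,361), and the old V rest at scene (243,185). The description (plain steel, oblong eye, lug) picks the grey one. I'll check it in a crop.

```bash
python3 - <<'E'
from h import *
S=dict(np.load("scene.npz"));T=dict(np.load("top.npz"))
def crop(p,u,v,w,h,s): return cv2.resize(p["frame"][v-h//2:v+h//2,u-w//2:u+w//2],None,fx=s,fy=s,interpolation=cv2.INTER_CUBIC)
a=np.vstack([np.hstack([crop(S,206,284,80,60,5),crop(T,334,196,80,60,5)]),np.hstack([crop(S,295,190,80,60,5),crop(T,225,168,80,60,5)])])
save("b",a)
np.set_printoptions(precision=4,suppress=True)
for n,p in(("S",S),("T",T)):
    C=cloud(p)
    m=(np.abs(C[...,0]-.517)<.09)&(np.abs(C[...,1]+.30)<.09)&(C[...,2]>.003)&(C[...,2]<.06)&(p["depth"]>0)
    q=C[m]; print(n,len(q),q.min(0),q.max(0),"z pct",np.percentile(q[:,2],[10,50,75,90,97]))
    for lo,hi in((.003,.009),(.015,.024),(.027,.045)):
        k=q[(q[:,2]>lo)&(q[:,2]<hi)]
        if len(k): print(lo,len(k),k.mean(0),k.min(0),k.max(0))
    m=(np.abs(C[...,0]-.6)<.12)&(np.abs(C[...,1]-.07)<.2)&(p["depth"]>0)
    q=C[m]
    for lo,hi in((.078,.091),(.096,.104),(.15,.25)):
        k=q[(q[:,2]>lo)&(q[:,2]<hi)]
        print("gr",lo,len(k),k.mean(0),k.min(0),k.max(0))
E
```

```text
S 850 [ 0.4311 -0.3891  0.003 ] [ 0.6055 -0.2212  0.037 ] z pct [0.0036 0.006  0.0188 0.0212 0.0331]
0.003 540 [ 0.5185 -0.3079  0.005 ] [ 0.4311 -0.3891  0.003 ] [ 0.6055 -0.2308  0.009 ]
0.015 229 [ 0.5205 -0.2477  0.0195] [ 0.4848 -0.3521  0.015 ] [ 0.5568 -0.2212  0.0238]
0.027 41 [ 0.5161 -0.3408  0.0331] [ 0.5112 -0.3509  0.0273] [ 0.5198 -0.3278  0.037 ]
gr 0.078 587 [ 0.6045 -0.0125  0.0841] [ 0.5657 -0.0792  0.0781] [0.6572 0.2015 0.091 ]
gr 0.096 109 [0.6096 0.0668 0.0999] [ 0.5663 -0.0329  0.0961] [0.6602 0.1949 0.1036]
gr 0.15 912 [0.6279 0.1324 0.1853] [0.5721 0.0733 0.15  ] [0.7199 0.2115 0.2324]
T 694 [ 0.4278 -0.3897  0.003 ] [ 0.6059 -0.2123  0.0409] z pct [0.0034 0.0057 0.0097 0.0201 0.0255]
0.003 510 [ 0.5166 -0.3069  0.0051] [ 0.4278 -0.3897  0.003 ] [ 0.6059 -0.2123  0.009 ]
0.015 109 [ 0.5192 -0.2341  0.0193] [ 0.485  -0.3287  0.0151] [ 0.554  -0.2212  0.024 ]
0.027 20 [ 0.5152 -0.3273  0.0335] [ 0.488  -0.348   0.0274] [ 0.5523 -0.2346  0.0409]
gr 0.078 416 [ 0.6    -0.0291  0.0841] [ 0.5648 -0.0754  0.078 ] [0.6492 0.1847 0.0908]
gr 0.096 67 [0.5908 0.0401 0.0994] [ 0.5658 -0.0643  0.0961] [0.6355 0.2128 0.104 ]
gr 0.15 1013 [0.6176 0.1522 0.1868] [0.5571 0.0745 0.15  ] [0.7199 0.2219 0.2378]
```

View pics/b.png

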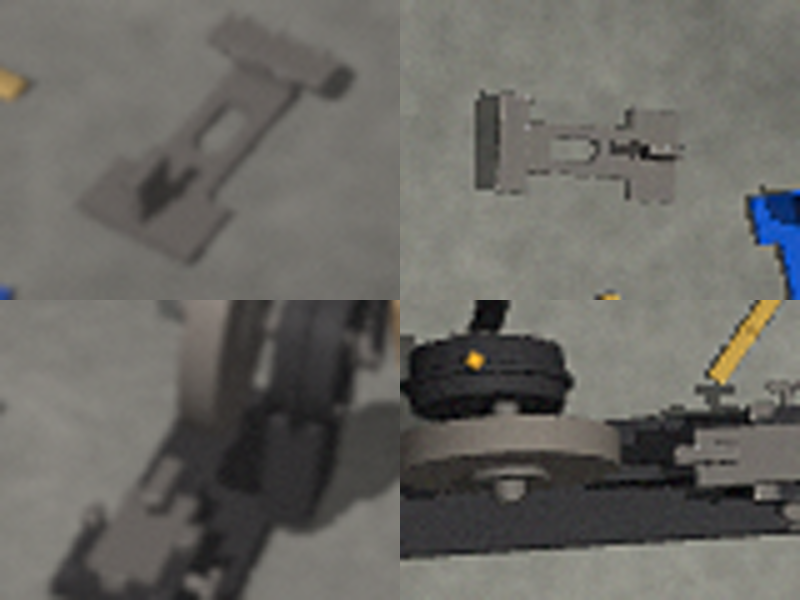

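The crops show the grey rest: oblong eye at top-crop (575,150), lug at (640,150), table on the left towards +y. The grinder's seat is at top-crop (740,455) with the head sticking out towards the wheel at (685,455). Next I fit both poses.

```bash
cat > fit.py <<'E'
from h import *
from scipy.optimize import minimize
# box: x0,x1,y0,y1,z0,z1 in mm
REST=[(-18,18,-40,-17,0,5),(-18,-8.25,-17,17,0,5),(8.25,18,-17,17,0,5),(-18,18,17,40,0,5),(-33,33,-74,-40,0,5),(-18,18,36,40,0,20),(-35,35,36,57,15,20),(-4,4,-71,-47,5,35)]
GR=[(-20,20,-72,8,70,85),(-6,6,-21.5,21.5,93.5,100.5)]
# depth-render of boxes by sampling surface tops densely; residual by expected depth
def boxhit(p,boxes,pose,rays,t):
    x,y,z,yaw=pose; c,s=np.cos(yaw),np.sin(yaw); Rz=np.array([[c,-s,0],[s,c,0],[0,0,1]])
    o=(t-np.array([x,y,z]))@Rz; d=rays@Rz
    best=np.full(len(rays),np.inf)
    for b in boxes:
        b=np.array(b)/1000.; 
        t1=(b[0::2]-o)/d; t2=(b[1::2]-o)/d
        n=np.minimum(t1,t2).max(-1); f=np.maximum(t1,t2).min(-1)
        best=np.where((n<f)&(n>0),np.minimum(best,n),best)
    return best
def fit(pics,boxes,x0,region,ground=None,clip=.008,sel=None):
    data=[]
    for p in pics:
        M,t=cam(p); C=cloud(p); m=region(C)&(p["depth"]>0)
        v,u=np.nonzero(m); 
        sub=[(a,b) for a in(-.33,0,.33) for b in(-.33,0,.33)]
        rr=[np.stack([(u+a-p["cx"])/p["fx"],(v+b-p["cy"])/p["fy"],np.ones(len(u))],-1)@M.T for a,b in sub]
        data.append((p,t,rr,p["depth"][m]))
    def cost(q):
        e=0;n=0
        for p,t,rr,d in data:
            for r in rr:
                h=boxhit(p,boxes,(q[0],q[1],0,q[2]),r,t)
                if ground is not None: h=np.minimum(h,(ground-t[2])/r[:,2])
                ok=np.isfinite(h)
                e+=np.minimum(np.abs(np.where(ok,h,d-clip)-d),clip).sum(); n+=len(d)
        return e/n*1000
    best=None
    for a in(-.08,0,.08):
        for dd in((0,0),(.006,0),(-.006,0),(0,.006),(0,-.006)):
            s=np.array(x0)+[dd[0],dd[1],a]
            r=minimize(cost,s,method="Nelder-Mead",options=dict(initial_simplex=s+np.array([[0,0,0],[.005,0,0],[0,.005,0],[0,0,.06]]),xatol=1e-4,fatol=1e-4))
            if best is None or r.fun<best.fun: best=r
    return best.x,best.fun
E
python3 - <<'E'
from fit import *
np.set_printoptions(precision=4,suppress=True)
S=dict(np.load("scene.npz"));T=dict(np.load("top.npz"))
reg=lambda C:(np.abs(C[...,0]-.517)<.06)&(np.abs(C[...,1]+.295)<.09)
for ps in((S,),(T,),(S,T)): print("rest",*fit(ps,REST,[.518,-.29,0.0],reg,0.0))
for p in (S,T):
    C=cloud(p); 
    for lo,hi,nm in((.082,.089,"seat"),(.091,.0945,"lugs"),(.098,.104,"head")):
        m=(np.abs(C[...,0]-.6)<.05)&(C[...,1]>-.1)&(C[...,1]<.06)&(C[...,2]>lo)&(C[...,2]<hi)
        q=C[m]; print(nm,len(q),q.mean(0),cv2.minAreaRect((q[:,:2]*1000).astype(np.float32)) if len(q)>3 else "")
# head-only/seat fit: count by 4mm grid, height map from merged clouds
q=np.vstack([cloud(S).reshape(-1,3),cloud(T).reshape(-1,3)])
xs=np.arange(.555,.65,.005); ys=np.arange(-.09,.07,.005)
print("cols x mm",(xs*1000).astype(int))
for y in ys[::-1]:
    row=[]
    for x in xs:
        k=q[(np.abs(q[:,0]-x)<.0025)&(np.abs(q[:,1]-y)<.0025)]
        row.append("%3d"%(k[:,2].max()*1000) if len(k) else "  .")
    print("%4d"%round(y*1000)," ".join(row))
E
```

```text
rest [ 0.5173 -0.2797 -0.0487] 1.538687025620425
rest [ 0.5181 -0.279  -0.0492] 2.7340069377653697
rest [ 0.5177 -0.2795 -0.0536] 1.9898702912562292
seat 428 [ 0.5995 -0.0336  0.0845] ((604.9835815429688, -23.579151153564453), (82.46367645263672, 102.6874771118164), 6.419604778289795)
lugs 15 [ 0.5955 -0.0328  0.0929] ((598.8526611328125, -24.86196517944336), (60.071903228759766, 77.31722259521484), 38.26784133911133)
head 40 [0.5944 0.0149 0.1004] ((594.354248046875, 16.131175994873047), (11.818026542663574, 41.72602081298828), 4.589309215545654)
seat 283 [ 0.6007 -0.031   0.085 ] ((606.281494140625, -24.464698791503906), (83.72837829589844, 99.71369934082031), 2.899932861328125)
lugs 13 [ 0.6026 -0.0248  0.0925] ((604.429443359375, -24.979164123535156), (55.40911865234375, 73.92008209228516), 38.613826751708984)
head 30 [0.5924 0.0101 0.1003] ((584.052490234375, -12.963626861572266), (101.55543518066406, 29.764780044555664), 88.20303344726562)
cols x mm [555 560 565 570 575 580 585 590 595 600 605 610 615 620 625 630 635 640
 645]
  65  12  20  18  17  16  16  47  42  42  19  18  1
[... 1840 characters left out ...]
  86  87  89  84  87  87  86  84  87  84  25  15  76
 -55   1  18  83  83  85  87  87  85  87  17  85  86  88  84  86  85  73  14   0
 -60  16  17  17  84  80  85  81  85  91  92  90  85  82  87  83  85  87  17  17
 -65   2  18  20  86  84  83  84  85  98  91  92  83  85  84  87  85  82  17  17
 -70  24  18  16  86  84  87  83  84  94  89  91  86  86  85  88  85  84  15  12
 -75   6  17  16  83  84  83  84  85  84  85  82  83  83  81  75  73  76   0   2
 -80   2   8  13  83  81  79  81   2   0   5   0   8   0   2   3   4   2   1   2
 -85   1   1   0   1   8   1   0   1   2   5  10   3   2   0   4   3   1   2   0
 -90   3   9   0  -4   0   3   4   0   1   1   5   2   3   4   3   4   1   1   0
```

```bash
python3 - <<'E'
from fit import *
np.set_printoptions(precision=4,suppress=True)
S=dict(np.load("scene.npz"));T=dict(np.load("top.npz"))
G=GR+[(-33,33,-92,-46,79,84.5),(-33,-23,-40,-21,85,95.5),(23,33,-40,-21,85,95.5),(-7,7,-84,-76,85,91)]
G[0]=(-20,20,-72,8,79,85)
reg=lambda C:(np.abs(C[...,0]-.6)<.06)&(C[...,1]>-.1)&(C[...,1]<.045)
for ps in((S,),(T,),(S,T)):
    r=fit(ps,G,[.5945,.017,0.07],reg,0.016); print("grinder",r)
x,y,a=r[0]; c,s=np.cos(a),np.sin(a)
q=np.vstack([cloud(S).reshape(-1,3),cloud(T).reshape(-1,3)])
L=(q[:,:2]-[x,y])@np.array([[c,-s],[s,c]]); L=np.c_[L*1000,q[:,2]*1000]
def st(n,m): k=L[m]; print(n,len(k),k.mean(0),np.percentile(k,[3,97],axis=0).ravel())
st("head",(L[:,2]>97)&(L[:,2]<105)&(abs(L[:,0])<15)&(abs(L[:,1])<35))
st("lugL",(L[:,2]>93)&(L[:,2]<99)&(L[:,0]<-15)&(abs(L[:,1]+35)<20)&(L[:,0]>-45))
st("lugR",(L[:,2]>93)&(L[:,2]<99)&(L[:,0]>15)&(abs(L[:,1]+35)<20)&(L[:,0]<45))
st("catch",(L[:,2]>89.)&(L[:,2]<96)&(abs(L[:,0])<12)&(abs(L[:,1]+80)<12))
st("wheel",(L[:,2]>150)&(L[:,2]<215)&(abs(L[:,0])<16)&(abs(L[:,1]-131)<90))
st("seatfront",(L[:,2]>82)&(L[:,2]<88)&(abs(L[:,0])<30)&(L[:,1]>-20)&(L[:,1]<30))
E
```

```text
grinder (array([0.5937, 0.0161, 0.0954]), np.float64(4.8651389022495))
grinder (array([0.595 , 0.0165, 0.081 ]), np.float64(4.904630454798867))
grinder (array([0.5939, 0.0163, 0.0918]), np.float64(4.891666439488825))
head 78 [  0.7095   0.2174 100.1345] [ -5.3509 -20.2428  97.3538   6.1628  21.2776 103.9518]
lugL 23 [-27.668  -37.9723  95.7947] [-32.2649 -45.584   93.6871 -23.3907 -30.7983  97.8073]
lugR 24 [ 27.7604 -38.0635  95.6225] [ 23.3837 -46.7297  93.7019  31.8488 -31.5329  97.5449]
catch 17 [  0.0653 -80.6898  90.8866] [ -5.2523 -87.7982  89.4311   5.7058 -76.4909  93.6207]
wheel 880 [  1.0997 116.0469 187.3914] [-11.0596  61.3624 153.0004  12.8821 191.1915 212.5943]
seatfront 116 [ 0.829  -6.9978 85.0577] [-18.687  -19.1231  82.7659  18.9322   7.3473  87.3795]
```

Call:
{"api": "move_arm", "payload": {
  "increments": "24.6 -28.3 8.4 0 0 -3.2 0;24.6 -28.3 8.4 0 0 -3.2 0;24.6 -28.3 8.4 0 0 -3.2 0;24.6 -28.3 8.4 0 0 -3.2 0;24.6 -28.3 8.4 0 0 -3.2 0;24.6 -28.3 8.4 0 0 -3.2 0;24.6 -28.3 8.4 0 0 -3.2 0;24.6 -28.3 8.4 0 0 -3.2 0",
  "grip_force": 30
}}

```text
time: 1.67
position: [0.371, 0.3985, 0.2905]
tool_rot: [1.106, 2.94, 0.001]
ft_force: [0.4, 0.6, 0.3]
grip_width: 1.003
grip_force: 0.0
```

Call:
{"api": "move_arm", "payload": {
  "increments": "13.8 -35 0 0 0 -3.2 0;13.8 -35 0 0 0 -3.2 0;13.8 -35 0 0 0 -3.2 0;13.8 -35 0 0 0 -3.2 0;13.8 -35 0 0 0 -3.2 0;13.8 -35 0 0 0 -3.2 0;13.8 -35 0 0 0 -3.2 0;13.8 -35 0 0 0 -3.2 0"
}}

```text
time: 2.33
position: [0.4808, 0.1183, 0.2902]
tool_rot: [1.729, 2.622, 0.002]
ft_force: [1.1, 0.7, 0.1]
grip_width: 1.0
grip_force: 0.0
```

Call:
{"api": "move_arm", "payload": {
  "increments": "3.8 -35 0 0 0 -3.3 0;3.8 -35 0 0 0 -3.3 0;3.8 -35 0 0 0 -3.3 0;3.8 -35 0 0 0 -3.3 0;3.8 -35 0 0 0 -3.3 0;3.8 -35 0 0 0 -3.3 0;3.8 -35 0 0 0 -3.3 0;3.8 -35 0 0 0 -3.3 0"
}}

```text
time: 3.0
position: [0.5108, -0.1616, 0.2902]
tool_rot: [2.282, 2.158, 0.002]
ft_force: [0.1, -0.0, 0.1]
grip_width: 1.003
grip_force: 0.0
```

Call:
{"api": "move_arm", "payload": {
  "increments": "0.6 -22.3 -23 0 0 0 0;0.6 -22.3 -23 0 0 0 0;0.6 -22.3 -23 0 0 0 0;0.6 -22.3 -23 0 0 0 0;0.6 -22.3 -23 0 0 0 0;0.6 -22.3 -23 0 0 0 0;0.6 -22.3 -23 0 0 0 0;0 0 0 0 0 0 0"
}}

```text
time: 3.67
position: [0.511, -0.3196, 0.1243]
tool_rot: [-2.283, -2.152, 0.01]
ft_force: [-1.9, 1.0, 0.1]
grip_width: 1.0
grip_force: 0.0
```

Call:
{"api": "move_arm", "payload": {
  "increments": "1 -6 -20 0 0 0.5 0;1 -6 -20 0 0 0 0;0 -5 -20 0 0 0 0;0 0 0 0 0 0 0;0 0 0 0 0 0 0;0 0 0 0 0 0 0;0 0 0 0 0 0 0;0 0 0 0 0 0 0"
}}

```text
time: 4.33
position: [0.5182, -0.3329, 0.0704]
tool_rot: [2.268, 2.171, 0.002]
ft_force: [0.8, 0.2, -0.4]
grip_width: 1.005
grip_force: 0.0
```

```bash
cat > plan.py <<'E'
import numpy as np, heapq
from scipy.ndimage import distance_transform_edt as edt
# y-z plane, grinder axes from stud on seat top (mm). rest pieces sampled
def seg(y0,y1,z0,z1,n=.7):
    Y,Z=np.meshgrid(np.arange(y0,y1+.01,n),np.linspace(z0,z1,max(2,int((z1-z0)/n)+1)));return np.c_[Y.ravel(),Z.ravel()]
front=np.vstack([seg(17,40,0,5),seg(36,40,0,20),seg(36,57,15,20)]); rear=seg(-74,-17,0,5); rails=seg(-17,17,0,5); tail=seg(-74,-40,0,5)
def rect(p,y0,y1,z0,z1):
    dy=np.maximum(np.maximum(y0-p[:,0],p[:,0]-y1),0);dz=np.maximum(np.maximum(z0-p[:,1],p[:,1]-z1),0);return np.hypot(dy,dz).min()
def clear(ey,ez,th):
    c,s=np.cos(th),np.sin(th)   # table down: y tip goes -z
    T=lambda q:np.c_[ey+c*q[:,0]+s*q[:,1],ez-s*q[:,0]+c*q[:,1]]
    f,r,ra,t=map(T,(front,rear,rails,tail)); cen=np.vstack([f,r]); al=np.vstack([cen,ra])
    d=min(rect(cen,-21.5,21.5,8.5,15.5),rect(cen,-6,6,0,8.5))
    d=min(d,rect(al,-95,8,-30,0),np.hypot(al[:,0]-131,al[:,1]-52).min()-75)
    return min(d,rect(t,-45,-21,0,10.5))
ths=np.radians(np.arange(0,37,3)); ys=np.arange(-14,31,1.5); zs=np.arange(0.5,60,1.5)
if __name__=="__main__":
    D=np.array([[[clear(y,z,t) for z in zs] for y in ys] for t in ths])
    st=(0,int(np.argmin(abs(ys+8))),0); h=[(0,st)];dist={st:0};prev={}
    goal=None
    while h:
        d,n=heapq.heappop(h)
        if d>dist[n]:continue
        if zs[n[2]]>50 and n[0]>=8: goal=n;break
        for dt in(-1,0,1):
            for dy in(-1,0,1):
                for dz in(-1,0,1):
                    m=(n[0]+dt,n[1]+dy,n[2]+dz)
                    if m==n or min(m)<0 or any(a>=b for a,b in zip(m,D.shape)) or D[m]<.4: continue
                    w=d+np.sqrt(dt*dt+dy*dy+dz*dz)*(.2+1/min(D[m],5)**2)
                    if w<dist.get(m,1e9): dist[m]=w;prev[m]=n;heapq.heappush(h,(w,m))
    n=goal
    while n is not None:
        print("th %d ey %.1f ez %.1f clr %.1f"%(round(np.degrees(ths[n[0]])),ys[n[1]],zs[n[2]],D[n])); n=prev.get(n)
E
python3 plan.py
```

```text
th 36 ey -3.5 ez 51.5 clr 3.7
th 36 ey -3.5 ez 50.0 clr 4.0
th 36 ey -3.5 ez 48.5 clr 4.4
th 36 ey -3.5 ez 47.0 clr 4.8
th 36 ey -3.5 ez 45.5 clr 5.2
th 36 ey -3.5 ez 44.0 clr 5.7
th 36 ey -3.5 ez 42.5 clr 6.2
th 36 ey -2.0 ez 41.0 clr 5.3
th 36 ey -2.0 ez 39.5 clr 5.6
th 36 ey -0.5 ez 38.0 clr 5.0
th 36 ey 1.0 ez 36.5 clr 4.2
th 36 ey 1.0 ez 35.0 clr 3.7
th 36 ey 2.5 ez 33.5 clr 3.4
th 36 ey 4.0 ez 32.0 clr 3.1
th 36 ey 5.5 ez 30.5 clr 2.7
th 36 ey 7.0 ez 29.0 clr 2.4
th 36 ey 8.5 ez 27.5 clr 2.0
th 36 ey 10.0 ez 26.0 clr 1.6
th 36 ey 10.0 ez 24.5 clr 2.3
th 36 ey 10.0 ez 23.0 clr 2.3
th 36 ey 11.5 ez 21.5 clr 3.0
th 36 ey 11.5 ez 20.0 clr 3.8
th 36 ey 11.5 ez 18.5 clr 3.8
th 36 ey 11.5 ez 17.0 clr 4.0
th 36 ey 11.5 ez 15.5 clr 4.8
th 36 ey 10.0 ez 14.0 clr 4.5
th 36 ey 8.5 ez 12.5 clr 4.1
th 36 ey 7.0 ez 11.0 clr 4.1
th 36 ey 5.5 ez 9.5 clr 4.2
th 36 ey 4.0 ez 9.5 clr 4.2
th 36 ey 2.5 ez 9.5 clr 4.2
th 33 ey 1.0 ez 9.5 clr 3.4
th 33 ey -0.5 ez 9.5 clr 3.3
th 30 ey -2.0 ez 9.5 clr 2.6
th 30 ey -3.5 ez 9.5 clr 2.5
th 27 ey -5.0 ez 9.5 clr 1.9
th 24 ey -6.5 ez 9.5 clr 1.3
th 21 ey -8.0 ez 8.0 clr 1.7
th 18 ey -8.0 ez 6.5 clr 1.3
th 15 ey -8.0 ez 6.5 clr 1.6
th 12 ey -8.0 ez 5.0 clr 1.6
th 9 ey -8.0 ez 5.0 clr 1.2
th 6 ey -8.0 ez 3.5 clr 1.8
th 3 ey -8.0 ez 2.0 clr 1.2
th 0 ey -8.0 ez 0.5 clr 0.5
```

```bash
sed -e 's/arange(0,37,3)/arange(0,58,3)/' plan.py > plan2.py; python3 plan2.py | awk 'NR%2==1'; python3 -c "
from h import *
s=ctrl.get_state();print(s['position'],s['tool_rot'],s['joint_positions'])"
```

```text
th 57 ey 13.0 ez 51.5 clr 4.5
th 57 ey 13.0 ez 48.5 clr 6.0
th 57 ey 13.0 ez 45.5 clr 7.5
th 57 ey 13.0 ez 42.5 clr 7.6
th 54 ey 14.5 ez 39.5 clr 6.6
th 54 ey 14.5 ez 36.5 clr 6.7
th 51 ey 14.5 ez 33.5 clr 5.9
th 48 ey 14.5 ez 30.5 clr 5.0
th 45 ey 14.5 ez 27.5 clr 5.0
th 45 ey 14.5 ez 24.5 clr 5.0
th 45 ey 14.5 ez 21.5 clr 5.0
th 45 ey 14.5 ez 18.5 clr 5.4
th 45 ey 11.5 ez 15.5 clr 5.0
th 45 ey 8.5 ez 12.5 clr 5.2
th 42 ey 5.5 ez 11.0 clr 5.2
th 36 ey 2.5 ez 9.5 clr 4.2
th 33 ey -0.5 ez 9.5 clr 3.3
th 30 ey -3.5 ez 9.5 clr 2.5
th 24 ey -6.5 ez 9.5 clr 1.3
th 18 ey -8.0 ez 6.5 clr 1.3
th 12 ey -8.0 ez 5.0 clr 1.6
th 6 ey -8.0 ez 3.5 clr 1.8
th 0 ey -8.0 ez 0.5 clr 0.5
[ 0.51816359 -0.3329442   0.07038573] [2.26807546e+00 2.17064524e+00 2.23990605e-03] [-0.08562563  0.45091122  0.77012469  1.73698146 -0.34975895  1.09353137
  0.75340202]
```

Call:
{"api": "move_arm", "payload": {
  "increments": "-0.8 0 0 5 -0.2 0 0;-0.8 0 0 5 -0.2 0 0;-0.8 0 0 5 -0.2 0 0;-0.8 0 0 5 -0.2 0 0;0 0 -15 0 0 0 0;0 0 -15 0 0 0 0;0 0 -10 0 0 0 0;0 0 -4 0 0 0 0"
}}

```text
time: 5.0
position: [0.5136, -0.3299, 0.0222]
tool_rot: [-2.074, -1.988, -0.363]
ft_force: [-0.8, 1.0, 0.7]
grip_width: 1.002
grip_force: 0.0
```

Call:
{"api": "move_arm", "payload": {
  "increments": "0 0 0 0 0 0 0;0 0 0 0 0 0 0;0 0 0 0 0 0 0;0 0 0 0 0 0 0;0 0 0 0 0 0 0;0 0 0 0 0 0 0;0 0 0 0 0 0 0;0 0 0 0 0 0 0"
}}

```text
time: 5.67
position: [0.5139, -0.3331, 0.025]
tool_rot: [-2.079, -1.988, -0.365]
ft_force: [0.8, 0.6, 0.6]
grip_width: 1.003
grip_force: 0.0
```

```bash
python3 -c "
from h import *
s=ctrl.get_state();print(s['position'],R.from_rotvec(s['tool_rot']).as_matrix(),s['joint_positions'])"
```

```text
[ 0.51391474 -0.33310793  0.02497636] [[ 0.04220511  0.99901024  0.01404546]
 [ 0.9387112  -0.0444635   0.34182494]
 [ 0.34211112 -0.00124212 -0.93965868]] [ 0.2335592   0.64661137  0.6355777   1.58652803 -0.63187242  1.34221586
  1.01910345]
```

Call:
{"api": "move_arm", "payload": {
  "increments": "0.5 1 -8 0 0 0 0;0.5 0 -7 0 0 0 0;0 0 0 0 0 0 0;0 0 0 0 0 0 0;0 0 0 0 0 0 120;0 0 0 0 0 0 200;0 0 0 0 0 0 255;0 0 0 0 0 0 255",
  "grip_force": 15
}}

```text
time: 6.33
position: [0.515, -0.3322, 0.01]
tool_rot: [-2.079, -1.989, -0.365]
ft_force: [0.7, -0.3, 0.2]
grip_width: 0.783
grip_force: 0.0
```

Call:
{"api": "move_arm", "payload": {
  "increments": "0 0 0 0 0 0 255;0 0 0 0 0 0 255;0 0 0 0 0 0 255;0 0 0 0 0 0 255;0 0 0 0 0 0 255;0 0 0 0 0 0 255;0 0 0 0 0 0 255;0 0 0 0 0 0 255",
  "grip_force": 55
}}

```text
time: 7.0
position: [0.5149, -0.332, 0.0098]
tool_rot: [-2.079, -1.988, -0.365]
ft_force: [-0.5, -0.6, 0.5]
grip_width: 0.172
grip_force: 0.0
```

Call:
{"api": "move_arm", "payload": {
  "increments": "0 0 0 0 0 0 255;0 0 0 0 0 0 255;0 0 0 0 0 0 255;0 0 0 0 0 0 255;0 0 0 0 0 0 255;0 0 0 0 0 0 255;0 0 0 0 0 0 255;0 0 0 0 0 0 255"
}}

```text
time: 7.67
position: [0.515, -0.332, 0.0098]
tool_rot: [-2.079, -1.988, -0.365]
ft_force: [0.3, -0.8, -0.4]
grip_width: 0.085
grip_force: 55.0
```

Call:
{"api": "move_arm", "payload": {
  "increments": "0 0 5 0 0 0 255;0 0 5 0 0 0 255;0 0 10 0 0 0 255;0 0 15 0 0 0 255;0 0 15 0 0 0 255;0 0 15 0 0 0 255;0 0 15 0 0 0 255;0 0 10 0 0 0 255"
}}

```text
time: 8.33
position: [0.5156, -0.3327, 0.1029]
tool_rot: [-2.081, -1.991, -0.367]
ft_force: [0.1, -0.1, -2.7]
grip_width: 0.089
grip_force: 55.0
```

```bash
cat > tgt.py <<'E'
from h import *
G=np.array([.5942,.0163,.085]); PSI=.092; TL=np.array([0,-52.5,9.8])/1000; LEAN=20.
def target(ey,ez,th,ex=0,psi=PSI,tl=None,lean=LEAN):
    Rz=R.from_euler('z',psi); E=G+Rz.apply(np.array([ex,ey,ez])/1000)
    Rr=Rz*R.from_euler('x',-th,degrees=True)
    tcp=E+Rr.apply(TL if tl is None else tl)
    # tool: y along rest x, x along rest y, z down, leaned
    Rt=Rr*R.from_euler('x',lean,degrees=True)*R.from_matrix(np.array([[0,1,0],[1,0,0],[0,0,-1.]]))
    return tcp,Rt
def step(wps,cur=None):
    if cur is None:
        s=ctrl.get_state(); p,r=np.array(s["position"]),R.from_rotvec(s["tool_rot"])
    else: p,r=cur
    for w in wps:
        t,q=target(**w); d=(q*r.inv()).as_rotvec(degrees=True)
        print(w,"tcp",np.round(t,4),"d mm",np.round((t-p)*1000,1),"deg",np.round(d,1)); p,r=t,q
E
python3 - <<'E'
from plan import clear
import numpy as np
for th in (45,48,51):
    for ey in (-6,0,6,10,13,15):
        print(th,ey,[round(clear(ey,z,np.radians(th)),1) for z in (100,80,70,60,52,46,40,34,28,22,18)])
from tgt import *
step([dict(ey=-20,ez=110,th=20),dict(ey=-20,ez=110,th=48),dict(ey=0,ez=70,th=48),dict(ey=13,ez=40,th=48),dict(ey=14.5,ez=24,th=45)])
E
```

```text
45 -6 [np.float64(10.4), np.float64(7.6), np.float64(8.0), np.float64(9.5), np.float64(8.6), np.float64(2.6), np.float64(0.0), np.float64(0.0), np.float64(0.0), np.float64(0.0), np.float64(0.0)]
45 0 [np.float64(4.6), np.float64(1.6), np.float64(2.0), np.float64(3.7), np.float64(5.9), np.float64(6.4), np.float64(2.1), np.float64(0.0), np.float64(0.0), np.float64(0.0), np.float64(0.0)]
45 6 [np.float64(-1.1), np.float64(-4.4), np.float64(-4.0), np.float64(-2.1), np.float64(0.2), np.float64(2.5), np.float64(5.2), np.float64(2.1), np.float64(0.0), np.float64(0.0), np.float64(0.0)]
45 10 [np.float64(-5.0), np.float64(-8.4), np.float64(-7.9), np.float64(-6.0), np.float64(-3.5), np.float64(-1.1), np.float64(1.7), np.float64(4.9), np.float64(0.7), np.float64(0.5), np.float64(2.2)]
45 13 [np.float64(-7.8), np.float64(-11.4), np.float64(-10.9), np.float64(-8.9), np.float64(-6.3), np.float64(-3.8), np.float64(-0.9), np.float64(2.4), np.float64(3.6), np.float64(3.5), np.float64(4.3)]
45 15 [np.float64(-9.7), np.float64(-13.4), np.float64(-12.9), np.float64(-10.8), np.float64(-8.1), np.float64(-
[... 2288 characters left out ...]
np.float64(-10.3), np.float64(-9.0), np.float64(-6.2), np.float64(-3.0), np.float64(-0.2), np.float64(3.0), np.float64(6.5), np.float64(4.2), np.float64(4.2), np.float64(5.6)]
{'ey': -20, 'ez': 110, 'th': 20} tcp [ 0.6003 -0.0494  0.2222] d mm [ 84.7 283.3 119.3] deg [-19.9  -0.4   7.7]
{'ey': -20, 'ez': 110, 'th': 48} tcp [ 0.5986 -0.0313  0.2406] d mm [-1.7 18.1 18.4] deg [-27.9  -2.6   0. ]
{'ey': 0, 'ez': 70, 'th': 48} tcp [ 0.5968 -0.0114  0.2006] d mm [ -1.8  19.9 -40. ] deg [0. 0. 0.]
{'ey': 13, 'ez': 40, 'th': 48} tcp [0.5956 0.0015 0.1706] d mm [ -1.2  12.9 -30. ] deg [0. 0. 0.]
{'ey': 14.5, 'ez': 24, 'th': 45} tcp [0.5956 0.0007 0.1531] d mm [  0.1  -0.8 -17.5] deg [ 3.   0.3 -0. ]
```

```bash
python3 - <<'E'
from tgt import *
step([dict(ey=-60,ez=115,th=26),dict(ey=-20,ez=90,th=48)])
print(ctrl.get_state()["position"])
E
```

```text
{'ey': -60, 'ez': 115, 'th': 26} tcp [ 0.6037 -0.0862  0.2318] d mm [ 88.1 246.5 128.9] deg [-25.9  -0.5   7.7]
{'ey': -20, 'ez': 90, 'th': 48} tcp [ 0.5986 -0.0313  0.2206] d mm [ -5.1  54.8 -11.3] deg [-21.9  -2.    0. ]
[ 0.51558244 -0.33270081  0.10287858]
```

Call:
{"api": "move_arm", "payload": {
  "increments": "11 25 16 -3.2 0 1;11 31 16 -3.2 0 1;11 31 16 -3.2 0 1;11 31 16 -3.2 0 1;11 32 16 -3.2 0 1;11 32 16 -3.3 -0.2 1;11 32 16 -3.3 -0.1 1;11 32 16 -3.3 -0.1 0.7"
}}

```text
schema error: expected 7 numbers
```

Call:
{"api": "move_arm", "payload": {
  "increments": "11 25 16 -3.2 0 1 255;11 31 16 -3.2 0 1 255;11 31 16 -3.2 0 1 255;11 31 16 -3.2 0 1 255;11 32 16 -3.2 0 1 255;11 32 16 -3.3 -0.2 1 255;11 32 16 -3.3 -0.1 1 255;11 32 16 -3.3 -0.1 0.7 255"
}}

```text
time: 9.0
position: [0.6027, -0.0843, 0.23]
tool_rot: [2.068, 2.263, -0.113]
ft_force: [1.2, -0.5, -3.4]
grip_width: 0.09
grip_force: 55.0
```

Call:
{"api": "move_arm", "payload": {
  "increments": "-0.8 8 -1.5 -4 -0.4 0 255;-0.8 8 -1.5 -4 -0.4 0 255;-0.8 8 -1.5 -4 -0.4 0 255;-0.8 8 -1.5 -3 -0.3 0 255;-0.8 8 -1.5 -3 -0.3 0 255;-0.6 7 -1.5 -2 -0.2 0 255;0 4 -1.5 -2 0 0 255;0 2 -1 0 0 0 255"
}}

```text
time: 9.67
position: [0.5975, -0.0293, 0.2152]
tool_rot: [1.851, 2.033, -0.468]
ft_force: [0.3, 1.0, -2.9]
grip_width: 0.084
grip_force: 55.0
```

```bash
python3 - <<'E'
from tgt import *
s=ctrl.get_state(); print(s["position"],s["ft_force"],s["grip_force"],s["grip_width"])
step([dict(ey=-20,ez=90,th=48)])
S=ctrl.get_image("scene");T=ctrl.get_image("top")
np.savez("S2.npz",**S);np.savez("T2.npz",**T)
def crop(p,u,v,w,h,s): return cv2.resize(p["frame"][v-h//2:v+h//2,u-w//2:u+w//2],None,fx=s,fy=s,interpolation=cv2.INTER_CUBIC)
save("c",np.hstack([crop(S,285,185,100,100,4),crop(T,230,168,100,100,4)]))
E
```

```text
[ 0.59754022 -0.02925565  0.21524153] [ 0.3019089   0.97983742 -2.93904286] 54.96484497562051 0.0841124274276902
{'ey': -20, 'ez': 90, 'th': 48} tcp [ 0.5986 -0.0313  0.2206] d mm [ 1.1 -2.1  5.3] deg [-0.1 -0.4  0. ]
```

View pics/c.png

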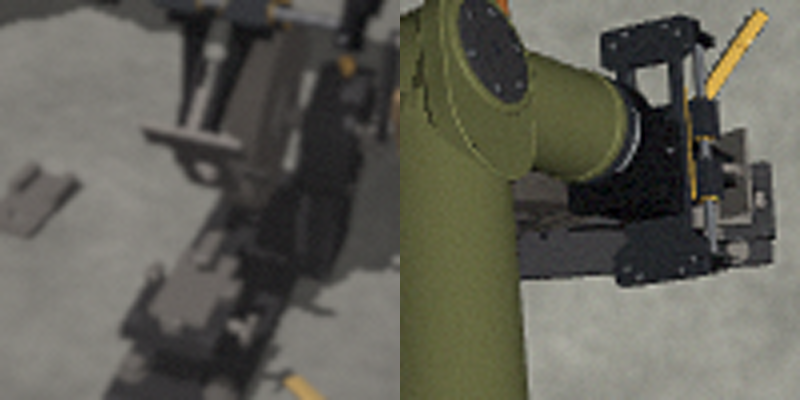

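The scene crop shows the tipped rest held clear: tail edge at (190,135), eye at (208,170), above the seat and head at (200,260). The top view is blocked by the arm. I fit the held rest's pose in the scene depth.

```bash
cat > fit6.py <<'E'
from tgt import *
from fit import REST
from scipy.optimize import minimize
def hits(boxes,o,Rm,t,rays):
    oo=(t-o)@Rm; d=rays@Rm; best=np.full(len(rays),np.inf)
    for b in boxes:
        b=np.array(b)/1000.; t1=(b[0::2]-oo)/d; t2=(b[1::2]-oo)/d
        n=np.minimum(t1,t2).max(-1); f=np.maximum(t1,t2).min(-1)
        best=np.where((n<f)&(n>0),np.minimum(best,n),best)
    return best
def run(p,s,TL0=np.array([0,-52.5,9.8]),lean0=20.,free=(0,1,2,3,4,5),bgtop=None,clip=.008):
    M,t=cam(p); tcp=np.array(s["position"]); Rt=R.from_rotvec(s["tool_rot"])
    W=R.from_matrix(np.array([[0,1,0],[1,0,0],[0,0,-1.]]))
    def pose(q):
        Rr=Rt*W.inv()*R.from_rotvec([-(lean0+q[3])*np.pi/180,0,0])*R.from_euler('zy',[q[4],q[5]],degrees=True)
        return tcp-Rr.apply((TL0+q[:3])/1000),Rr
    C=cloud(p); E,Rr=pose(np.zeros(6)); L=(C-E)@Rr.as_matrix()*1000
    m=(abs(L[...,0])<45)&(L[...,1]>-85)&(L[...,1]<70)&(p["depth"]>0)&(abs(L[...,2])<200)
    # exclude pixels nearer than rest (gripper) : points in the upper lug/finger zone
    m&=~((L[...,2]>6)&(L[...,1]<-30))
    v,u=np.nonzero(m); d=p["depth"][m]
    rr=[np.stack([(u+a-p["cx"])/p["fx"],(v+b-p["cy"])/p["fy"],np.ones(len(u))],-1)@M.T for a in(-.33,0,.33) for b in(-.33,0,.33)]
    near=(abs(L[m][:,2]-10)<22)  # pixel belongs to rest
    def cost(qf):
        q=np.zeros(6); q[list(free)]=qf; E,Rr=pose(q); e=0
        for r in rr:
            h=hits(REST,E,Rr.as_matrix(),t,r); ok=np.isfinite(h)
            e+=np.where(ok,np.minimum(abs(np.where(ok,h,0)-d),clip),np.where(near,clip,0)).mean()
        return e/9*1000+ .002*np.sum(np.array(qf)**2)
    k=len(free); x0=np.zeros(k); sim=np.vstack([x0,np.eye(k)*3])
    best=min((minimize(cost,x0,method="Nelder-Mead",options=dict(initial_simplex=sim*sg,xatol=.02,fatol=1e-4,maxiter=900)) for sg in(1,-1)),key=lambda r:r.fun)
    q=np.zeros(6); q[list(free)]=best.x
    E,Rr=pose(q); return q,cost(x0),best.fun,E,Rr,m.sum()
E
python3 - <<'E'
from fit6 import *
np.set_printoptions(precision=2,suppress=True)
S=dict(np.load("S2.npz")); s=ctrl.get_state()
for fr in((0,1,2),(0,1,2,3),(0,1,2,3,4,5)):
    q,c0,c,E,Rr,n=run(S,s,free=fr); print("corr TL,lean,yaw,roll",q,c0,c,n)
    g=np.array([.5937,.0161,.085]); print("E in grinder mm",R.from_euler('z',.092).inv().apply(E-g)*1000, "th,psi",np.degrees(np.arcsin(-Rr.as_matrix()[2,1])),np.degrees(np.arctan2(-Rr.as_matrix()[0,1],Rr.as_matrix()[1,1])))
print(s["position"])
E
```

```text
corr TL,lean,yaw,roll [ 1.95 -2.41 -1.77  0.    0.    0.  ] 1.1420378353014509 0.5581397043903786 1384
E in grinder mm [ -2.35 -17.5   85.09] th,psi 47.88840319511633 5.476613425346326
corr TL,lean,yaw,roll [ 1.89 -2.46 -1.84  0.18  0.    0.  ] 1.1420378353014509 0.5548096665762394 1384
E in grinder mm [ -2.28 -17.56  85.  ] th,psi 48.07122077603203 5.479107176900083
corr TL,lean,yaw,roll [ 1.89 -2.37 -1.88  0.19  0.11 -0.06] 1.1420378353014509 0.5544393535862872 1384
E in grinder mm [ -2.39 -17.6   85.09] th,psi 48.07984548069308 5.646094905717273
[ 0.6  -0.03  0.22]
```

```bash
cat >> tgt.py <<'E'
PSI=.093
E
python3 - <<'E'
import tgt
from tgt import *
from fit6 import run
s=ctrl.get_state(); S=dict(np.load("S2.npz"))
W=R.from_matrix(np.array([[0,1,0],[1,0,0],[0,0,-1.]]))
Rr=R.from_rotvec(s["tool_rot"])*W.inv()*R.from_rotvec([-np.radians(20),0,0])
E=np.array(s["position"])-Rr.apply(TL)
G=E-R.from_euler('z',.093).apply(np.array([-2.4,-17.6,85.3])/1000)
print("Geff",G)
open("tgt.py","a").write("G=np.array(%s)\n"%np.round(G,4).tolist())
E
cat >> tgt.py <<'E'
def where():
    s=ctrl.get_state(); W=R.from_matrix(np.array([[0,1,0],[1,0,0],[0,0,-1.]]))
    Rr=R.from_rotvec(s["tool_rot"])*W.inv()*R.from_rotvec([-np.radians(LEAN),0,0]); M=Rr.as_matrix()
    E=R.from_euler('z',PSI).inv().apply(np.array(s["position"])-Rr.apply(TL)-G)*1000
    print("E",np.round(E,1),"th %.1f psi %.1f roll %.1f"%(np.degrees(np.arcsin(-M[2,1])),np.degrees(np.arctan2(-M[0,1],M[1,1])),np.degrees(np.arcsin(M[2,0]))),"F",np.round(s["ft_force"],1),"tq",np.round(s["torque"],2),"t",round(s["time"],2))
E
python3 -c "
from tgt import *
import tgt
where(); step([dict(ey=-8,ez=60,th=48),dict(ey=2,ez=47.5,th=48),dict(ey=14,ez=32,th=48),dict(ey=15,ez=19,th=45),dict(ey=8.5,ez=12.5,th=45)])"
```

```text
Geff [0.5959335  0.01346278 0.08537883]
E [ -2.4 -17.6  85.3] th 47.9 psi 5.5 roll -0.4 F [ 0.8  0.3 -2.3] tq [ 0.69  0.06 -0.02] t 9.77
{'ey': -8, 'ez': 60, 'th': 48} tcp [ 0.5992 -0.0222  0.191 ] d mm [  1.3   9.9 -25.2] deg [-0.1 -0.4  0.2]
{'ey': 2, 'ez': 47.5, 'th': 48} tcp [ 0.5983 -0.0122  0.1785] d mm [ -0.9  10.  -12.5] deg [0. 0. 0.]
{'ey': 14, 'ez': 32, 'th': 48} tcp [ 5.972e-01 -3.000e-04  1.630e-01] d mm [ -1.1  11.9 -15.5] deg [0. 0. 0.]
{'ey': 15, 'ez': 19, 'th': 45} tcp [ 0.5973 -0.0016  0.1485] d mm [  0.1  -1.3 -14.5] deg [ 3.   0.3 -0. ]
{'ey': 8.5, 'ez': 12.5, 'th': 45} tcp [ 0.5979 -0.0081  0.142 ] d mm [ 0.6 -6.5 -6.5] deg [0. 0. 0.]
```

```bash
echo 'G=np.array([.5953,.0163,.0846])' >> tgt.py
python3 -c "
from tgt import *
where(); step([dict(ey=-8,ez=60,th=48),dict(ey=2,ez=47.5,th=48),dict(ey=14,ez=32,th=48),dict(ey=15,ez=19,th=45),dict(ey=8.5,ez=12.5,th=45)])"
```

```text
E [ -2.  -20.5  86.1] th 47.9 psi 5.5 roll -0.4 F [ 0.8  0.3 -2.3] tq [ 0.69  0.06 -0.02] t 9.77
{'ey': -8, 'ez': 60, 'th': 48} tcp [ 0.5986 -0.0194  0.1902] d mm [  0.7  12.7 -26. ] deg [-0.1 -0.4  0.2]
{'ey': 2, 'ez': 47.5, 'th': 48} tcp [ 0.5977 -0.0094  0.1777] d mm [ -0.9  10.  -12.5] deg [0. 0. 0.]
{'ey': 14, 'ez': 32, 'th': 48} tcp [0.5966 0.0025 0.1622] d mm [ -1.1  11.9 -15.5] deg [0. 0. 0.]
{'ey': 15, 'ez': 19, 'th': 45} tcp [0.5967 0.0012 0.1477] d mm [  0.1  -1.3 -14.5] deg [ 3.   0.3 -0. ]
{'ey': 8.5, 'ez': 12.5, 'th': 45} tcp [ 0.5973 -0.0053  0.1412] d mm [ 0.6 -6.5 -6.5] deg [0. 0. 0.]
```

Call:
{"api": "move_arm", "payload": {
  "increments": "0.7 4 -8 0 -0.4 0 255;0 4 -8 0 0 0 255;0 4.7 -8 0 0 0 255;0 0 -2 0 0 0 255;0 0 0 0 0 0 255;0 0 0 0 0 0 255;0 0 0 0 0 0 255;0 0 0 0 0 0 255"
}}

```text
time: 10.43
position: [0.5992, -0.0207, 0.1907]
tool_rot: [1.853, 2.022, -0.46]
ft_force: [-0.2, -0.4, -2.0]
grip_width: 0.088
grip_force: 55.0
```

```bash
python3 -c "
from tgt import *
where(); step([dict(ey=-8,ez=60,th=48)])
np.set_printoptions(precision=2,suppress=True)
s=ctrl.get_state();S=ctrl.get_image('scene')
from fit6 import run
from plan import clear
for fr in((0,1,2),(0,1,2,3,4,5)):
  q,c0,c,E,Rr,n=run(S,s,free=fr); print(q,c0,c,'vision E rel scene-grinder',R.from_euler('z',.093).inv().apply(E-[.5937,.0161,.0847])*1000)
"
```

```text
E [ 0.7 -9.3 60.5] th 48.0 psi 4.9 roll 0.1 F [-0.2 -0.4 -2. ] tq [0.73 0.1  0.03] t 10.43
{'ey': -8, 'ez': 60, 'th': 48} tcp [ 0.5986 -0.0194  0.1902] d mm [-0.6  1.3 -0.6] deg [-0.   0.1  0.3]
[ 1.49 -0.36 -0.35  0.    0.    0.  ] 0.4250796816051656 0.3693175483849756 vision E rel scene-grinder [ 0.85 -8.76 60.41]
[ 1.56 -0.35 -0.46  0.21  0.1  -0.31] 0.4250796816051656 0.36519186623535016 vision E rel scene-grinder [ 0.74 -8.86 60.38]
```

Call:
{"api": "move_arm", "payload": {
  "increments": "-0.5 3.9 -4.8 0 0 0.3 255;-0.5 3.9 -4.8 0 0 0 255;-0.4 3.9 -4.8 0 0 0 255;-0.4 3.8 -4.8 0 0 0 255;-0.4 3.8 -4.8 0 0 0 255;-0.4 3.8 -4.6 0 0 0 255;0 0 0 0 0 0 255;0 0 0 0 0 0 255"
}}

```text
time: 11.15
position: [0.5962, 0.0031, 0.1613]
tool_rot: [1.846, 2.028, -0.46]
ft_force: [0.2, -0.8, -1.7]
grip_width: 0.086
grip_force: 55.0
```

```bash
python3 -c "
from tgt import *
where(); step([dict(ey=15,ez=19,th=45),dict(ey=8.5,ez=12.5,th=45)])"
```

```text
E [-0.3 14.6 31.1] th 48.0 psi 5.3 roll 0.0 F [ 0.2 -0.8 -1.7] tq [0.65 0.1  0.02] t 11.15
{'ey': 15, 'ez': 19, 'th': 45} tcp [0.5967 0.0012 0.1477] d mm [  0.5  -1.9 -13.6] deg [ 3.   0.3 -0.1]
{'ey': 8.5, 'ez': 12.5, 'th': 45} tcp [ 0.5973 -0.0053  0.1412] d mm [ 0.6 -6.5 -6.5] deg [0. 0. 0.]
```

No contact so far. Going down past the head's wheel-side end.

Call:
{"api": "move_arm", "payload": {
  "increments": "0.3 -0.5 -3.4 1 0.1 0 255;0.2 -0.5 -3.4 1 0.1 0 255;0 -0.5 -3.4 1 0.1 0 255;0 -0.4 -3.4 0 0 0 255;0 0 0 0 0 0 255;0 0 0 0 0 0 255;0 0 0 0 0 0 255;0 0 0 0 0 0 255"
}}

```text
time: 11.82
position: [0.597, 0.0012, 0.1482]
tool_rot: [1.878, 2.062, -0.415]
ft_force: [0.1, -0.1, -3.2]
grip_width: 0.085
grip_force: 55.0
```

```bash
python3 -c "
from tgt import *
np.set_printoptions(precision=2,suppress=True)
where(); s=ctrl.get_state();S=ctrl.get_image('scene')
from fit6 import run
q,c0,c,E,Rr,n=run(S,s,free=(0,1,2)); print(q,c0,c,'vision E',R.from_euler('z',.093).inv().apply(E-[.5937,.0161,.0847])*1000)
f=S['frame'][130:230,240:340]; save('d',f,5)
step([dict(ey=8.5,ez=12.5,th=45),dict(ey=4,ez=10.3,th=40),dict(ey=0,ez=9.5,th=34),dict(ey=-3.5,ez=9.5,th=30)])"
```

```text
E [ 0.3 15.  19.5] th 45.0 psi 5.3 roll 0.1 F [ 0.1 -0.1 -3.2] tq [ 0.66  0.08 -0.01] t 11.82
[ 1.19  0.07 -0.36  0.    0.    0.  ] 0.3361886056637326 0.30950582141756633 vision E [ 0.72 15.24 19.7 ]
{'ey': 8.5, 'ez': 12.5, 'th': 45} tcp [ 0.6  -0.01  0.14] d mm [ 0.3 -6.5 -7. ] deg [-0.   0.1 -0.1]
{'ey': 4, 'ez': 10.3, 'th': 40} tcp [ 0.6  -0.01  0.14] d mm [ 0.8 -8.2 -5. ] deg [5.  0.5 0. ]
{'ey': 0, 'ez': 9.5, 'th': 34} tcp [ 0.6  -0.02  0.13] d mm [ 0.7 -8.1 -4.6] deg [ 6.   0.6 -0. ]
{'ey': -3.5, 'ez': 9.5, 'th': 30} tcp [ 0.6  -0.03  0.13] d mm [ 0.6 -6.  -2.7] deg [ 4.   0.4 -0. ]
```

View pics/d.png

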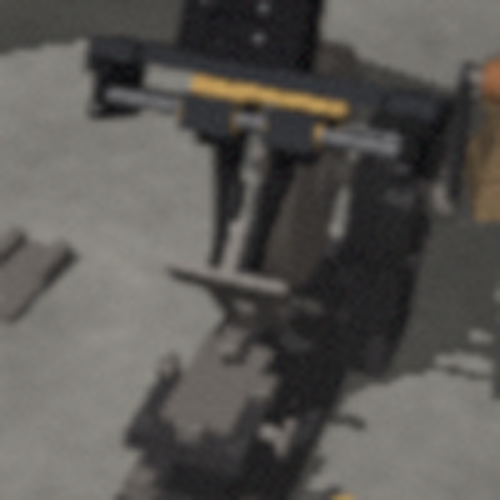

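The crop shows the tipped rest over the head's wheel-side end, with the head at (240,345) and the eye just beyond it. There has been no contact. I now hook under.

Call:
{"api": "move_arm", "payload": {
  "increments": "0 -2.2 -2.4 0 0 0 255;0 -2.2 -2.4 0 0 0 255;0 -2.1 -2.2 0 0 0 255;0 -2.1 -1.3 1.3 0.1 0 255;0.2 -2.1 -1.3 1.3 0.1 0 255;0.2 -2 -1.2 1.2 0.1 0 255;0.2 -2 -1.2 1.2 0.2 0 255;0 0 0 0 0 0 255"
}}

```text
time: 12.53
position: [0.5975, -0.0166, 0.1367]
tool_rot: [1.933, 2.114, -0.338]
ft_force: [-0.2, -1.0, -2.0]
grip_width: 0.086
grip_force: 55.0
```

```bash
python3 -c "
from tgt import *
where(); step([dict(ey=0,ez=9.5,th=34),dict(ey=-3.5,ez=9.5,th=30),dict(ey=-5.5,ez=9.5,th=26),dict(ey=-7.5,ez=8,th=21)])"
```

```text
E [-0.6  1.  10.9] th 39.9 psi 5.0 roll 0.1 F [-0.2 -1.  -2. ] tq [ 0.35  0.06 -0.04] t 12.53
{'ey': 0, 'ez': 9.5, 'th': 34} tcp [ 0.5988 -0.0216  0.1316] d mm [ 1.3 -5.  -5.1] deg [5.9 0.6 0.2]
{'ey': -3.5, 'ez': 9.5, 'th': 30} tcp [ 0.5993 -0.0276  0.1288] d mm [ 0.6 -6.  -2.7] deg [ 4.   0.4 -0. ]
{'ey': -5.5, 'ez': 9.5, 'th': 26} tcp [ 0.5997 -0.0319  0.1259] d mm [ 0.4 -4.3 -2.9] deg [ 4.   0.4 -0. ]
{'ey': -7.5, 'ez': 8, 'th': 21} tcp [ 0.6002 -0.0365  0.1206] d mm [ 0.4 -4.6 -5.4] deg [5.  0.5 0. ]
```

Call:
{"api": "move_arm", "payload": {
  "increments": "0 0 0 0 0 0 255;0 0 0 0 0 0 255;0 0 0 0 0 0 255;0 0 0 0 0 0 255;0 0 0 0 0 0 255;0 0 0 0 0 0 255;0 0 0 0 0 0 255;0 0 0 0 0 0 255"
}}

```text
time: 13.2
position: [0.5975, -0.0137, 0.1361]
tool_rot: [1.929, 2.117, -0.339]
ft_force: [0.2, -0.0, -2.4]
grip_width: 0.09
grip_force: 55.0
```

```bash
python3 -c "
from tgt import *
where(); step([dict(ey=0,ez=9.5,th=34)])"
```

```text
E [-0.6  3.9 10.2] th 40.0 psi 5.3 roll 0.0 F [ 0.2 -0.  -2.4] tq [ 0.47  0.07 -0.01] t 13.2
{'ey': 0, 'ez': 9.5, 'th': 34} tcp [ 0.5988 -0.0216  0.1316] d mm [ 1.3 -7.9 -4.5] deg [ 5.9  0.6 -0.1]
```

Call:
{"api": "move_arm", "payload": {
  "increments": "0.2 -1 -0.6 0.8 0.1 0 255;0.2 -1.4 -0.8 1 0.1 0 255;0.2 -1.4 -0.8 1.1 0.1 0 255;0.2 -1.4 -0.8 1 0.1 0 255;0.2 -1.4 -0.8 1 0.1 0 255;0.2 -0.8 -0.4 0.6 0.1 0 255;0.1 -0.5 -0.3 0.4 0 0 255;0 0 0 0 0 0 255"
}}

```text
time: 13.87
position: [0.5988, -0.0226, 0.1317]
tool_rot: [1.989, 2.18, -0.245]
ft_force: [-0.4, 0.7, -2.8]
grip_width: 0.085
grip_force: 55.0
```

Call:
{"api": "move_arm", "payload": {
  "increments": "0.1 -0.8 -0.4 0.5 0 0 255;0.1 -1 -0.5 0.7 0.1 0 255;0.1 -1 -0.5 0.7 0.1 0 255;0.1 -1 -0.4 0.7 0.1 0 255;0.1 -1 -0.4 0.7 0.1 0 255;0.1 -0.8 -0.3 0.5 0 0 255;0 -0.4 -0.2 0.2 0 0 255;0 0 0 0 0 0 255"
}}

```text
time: 14.53
position: [0.5993, -0.0284, 0.1289]
tool_rot: [2.026, 2.223, -0.178]
ft_force: [0.0, -0.6, -3.6]
grip_width: 0.089
grip_force: 55.0
```

```bash
python3 -c "
from tgt import *
where(); step([dict(ey=-3.5,ez=9.5,th=30),dict(ey=-5.5,ez=9.5,th=26),dict(ey=-7.5,ez=8,th=21)])"
```

```text
E [-0.1 -4.3  9.6] th 30.0 psi 5.3 roll -0.0 F [ 0.  -0.6 -3.6] tq [ 0.14  0.02 -0.  ] t 14.53
{'ey': -3.5, 'ez': 9.5, 'th': 30} tcp [ 0.5993 -0.0276  0.1288] d mm [ 0.   0.8 -0.1] deg [ 0. -0. -0.]
{'ey': -5.5, 'ez': 9.5, 'th': 26} tcp [ 0.5997 -0.0319  0.1259] d mm [ 0.4 -4.3 -2.9] deg [ 4.   0.4 -0. ]
{'ey': -7.5, 'ez': 8, 'th': 21} tcp [ 0.6002 -0.0365  0.1206] d mm [ 0.4 -4.6 -5.4] deg [5.  0.5 0. ]
```

```bash
python3 - <<'E'
from plan import *
for th in (30,28,26,24,22,20,18,16,14,12,10,8,6,4,2,0):
    b=[(clear(y,z,np.radians(th)),y,z) for y in np.arange(-11,-1,.5) for z in np.arange(.25,11,.25)]
    m=max(b)[0]; t=[x for x in b if x[0]>m-.15]
    print(th,"max %.2f"%m,"y %.1f..%.1f z %.1f..%.1f"%(min(x[1] for x in t),max(x[1] for x in t),min(x[2] for x in t),max(x[2] for x in t)),max(b)[1:])
E
```

```text
30 max 2.90 y -3.0..-1.5 z 9.8..9.8 (np.float64(-1.5), np.float64(9.75))
28 max 2.32 y -5.5..-1.5 z 9.8..9.8 (np.float64(-1.5), np.float64(9.75))
26 max 1.90 y -7.5..-7.0 z 9.5..9.5 (np.float64(-7.0), np.float64(9.5))
24 max 1.85 y -7.5..-7.5 z 9.0..9.0 (np.float64(-7.5), np.float64(9.0))
22 max 1.73 y -8.0..-7.5 z 8.2..8.5 (np.float64(-8.0), np.float64(8.5))
20 max 1.81 y -8.0..-8.0 z 7.8..7.8 (np.float64(-8.0), np.float64(7.75))
18 max 1.75 y -8.5..-8.0 z 7.0..7.2 (np.float64(-8.0), np.float64(7.25))
16 max 1.84 y -8.5..-8.0 z 6.5..6.5 (np.float64(-8.0), np.float64(6.5))
14 max 1.76 y -8.5..-8.0 z 5.8..6.0 (np.float64(-8.0), np.float64(6.0))
12 max 1.88 y -8.0..-7.5 z 5.2..5.2 (np.float64(-7.5), np.float64(5.25))
10 max 1.78 y -9.0..-7.0 z 4.5..4.8 (np.float64(-7.5), np.float64(4.75))
8 max 1.89 y -8.0..-7.0 z 4.0..4.0 (np.float64(-7.0), np.float64(4.0))
6 max 1.80 y -9.0..-7.0 z 3.2..3.5 (np.float64(-7.0), np.float64(3.5))
4 max 1.70 y -9.0..-7.0 z 2.8..3.0 (np.float64(-7.0), np.float64(3.0))
2 max 1.73 y -9.0..-6.5 z 2.2..2.5 (np.float64(-7.0), np.float64(2.25))
0 max 1.75 y -9.0..-6.5 z 1.8..1.8 (np.float64(-6.5), np.float64(1.75))
```

```bash
python3 -c "
from tgt import *
where(); step([dict(ey=-7.2,ez=9.4,th=25),dict(ey=-7.8,ez=7.8,th=20),dict(ey=-8.2,ez=6.2,th=15),dict(ey=-8,ez=4.7,th=10),dict(ey=-8,ez=3.2,th=5),dict(ey=-8,ez=1.5,th=0)])"
```

```text
E [-0.1 -4.3  9.6] th 30.0 psi 5.3 roll -0.0 F [ 0.  -0.6 -3.6] tq [ 0.14  0.02 -0.  ] t 14.53
{'ey': -7.2, 'ez': 9.4, 'th': 25} tcp [ 0.6    -0.0341  0.1251] d mm [ 0.6 -5.7 -3.8] deg [ 5.   0.4 -0. ]
{'ey': -7.8, 'ez': 7.8, 'th': 20} tcp [ 0.6002 -0.0373  0.1196] d mm [ 0.3 -3.1 -5.5] deg [ 5.   0.5 -0. ]
{'ey': -8.2, 'ez': 6.2, 'th': 15} tcp [ 0.6005 -0.0398  0.1139] d mm [ 0.2 -2.6 -5.7] deg [5.  0.5 0. ]
{'ey': -8, 'ez': 4.7, 'th': 10} tcp [ 0.6006 -0.0415  0.1081] d mm [ 0.1 -1.6 -5.8] deg [ 5.   0.5 -0. ]
{'ey': -8, 'ez': 3.2, 'th': 5} tcp [ 0.6008 -0.0429  0.1021] d mm [ 0.1 -1.4 -5.9] deg [5.  0.5 0. ]
{'ey': -8, 'ez': 1.5, 'th': 0} tcp [ 0.6009 -0.0439  0.0959] d mm [ 0.1 -1.  -6.2] deg [ 5.   0.5 -0. ]
```

Call:
{"api": "move_arm", "payload": {
  "increments": "0.1 -0.9 -0.5 0.6 0.1 0 255;0.1 -1.1 -0.6 0.9 0.1 0 255;0.1 -1.1 -0.7 0.9 0.1 0 255;0.1 -1.1 -0.7 0.9 0.1 0 255;0.1 -1 -0.6 0.8 0.1 0 255;0.1 -0.8 -0.4 0.6 0 0 255;0 -0.5 -0.3 0.3 0 0 255;0 0 0 0 0 0 255"
}}

```text
time: 15.2
position: [0.5999, -0.0351, 0.125]
tool_rot: [2.073, 2.274, -0.092]
ft_force: [0.4, 0.5, -3.6]
grip_width: 0.087
grip_force: 55.0
```

Call:
{"api": "move_arm", "payload": {
  "increments": "0 -0.4 -0.7 0.6 0.1 0 255;0.1 -0.5 -0.9 0.9 0.1 0 255;0 -0.6 -1 0.9 0.1 0 255;0.1 -0.5 -0.9 0.8 0.1 0 255;0 -0.5 -0.8 0.8 0.1 0 255;0.1 -0.4 -0.7 0.6 0 0 255;0 -0.2 -0.4 0.4 0 0 255;0 0 0 0 0 0 255"
}}

```text
time: 15.87
position: [0.6002, -0.0381, 0.1196]
tool_rot: [-2.115, -2.32, 0.002]
ft_force: [-0.7, 0.3, -2.3]
grip_width: 0.083
grip_force: 55.0
```

```bash
python3 -c "
from tgt import *
where(); step([dict(ey=-7.8,ez=7.8,th=20)])"
```

```text
E [-0.2 -8.6  7.8] th 20.0 psi 5.3 roll -0.1 F [-0.7  0.3 -2.3] tq [-0.18  0.01  0.04] t 15.87
{'ey': -7.8, 'ez': 7.8, 'th': 20} tcp [ 0.6002 -0.0373  0.1196] d mm [ 0.1  0.9 -0. ] deg [-0.  -0.1 -0. ]
```

Call:
{"api": "move_arm", "payload": {
  "increments": "0 -0.3 -0.7 0.6 0.1 0 255;0.1 -0.4 -1 0.9 0.1 0 255;0 -0.5 -1 0.9 0.1 0 255;0 -0.4 -0.9 0.8 0.1 0 255;0.1 -0.4 -0.9 0.8 0.1 0 255;0 -0.3 -0.8 0.6 0 0 255;0 -0.2 -0.4 0.4 0 0 255;0 0 0 0 0 0 255"
}}

```text
time: 16.53
position: [0.6003, -0.0406, 0.1138]
tool_rot: [-2.07, -2.271, -0.089]
ft_force: [-0.1, -0.4, -2.1]
grip_width: 0.085
grip_force: 55.0
```

Call:
{"api": "move_arm", "payload": {
  "increments": "0 -0.2 -0.7 0.6 0.1 0 255;0 -0.3 -1 0.9 0.1 0 255;0.1 -0.3 -1 0.9 0.1 0 255;0 -0.3 -1 0.8 0.1 0 255;0 -0.2 -0.9 0.8 0.1 0 255;0 -0.2 -0.8 0.6 0 0 255;0 -0.1 -0.4 0.4 0 0 255;0 0 0 0 0 0 255"
}}

```text
time: 17.2
position: [0.6004, -0.0422, 0.1079]
tool_rot: [-2.024, -2.221, -0.175]
ft_force: [0.1, -0.5, -2.7]
grip_width: 0.091
grip_force: 55.0
```

```bash
python3 -c "
from tgt import *
where(); step([dict(ey=-8,ez=4.7,th=10),dict(ey=-8,ez=3.2,th=5),dict(ey=-8,ez=1.5,th=0)])
np.set_printoptions(precision=2,suppress=True)
s=ctrl.get_state();S=ctrl.get_image('scene')
from fit6 import run
q,c0,c,E,Rr,n=run(S,s,free=(0,1,2)); print(q,c0,c,'vision E',R.from_euler('z',.093).inv().apply(E-[.5937,.0161,.0847])*1000)
"
```

```text
E [-0.4 -8.7  4.6] th 9.9 psi 5.4 roll -0.2 F [ 0.1 -0.5 -2.7] tq [-0.46 -0.03  0.  ] t 17.2
{'ey': -8, 'ez': 4.7, 'th': 10} tcp [ 0.6006 -0.0415  0.1081] d mm [0.2 0.7 0.1] deg [-0.1 -0.2 -0.1]
{'ey': -8, 'ez': 3.2, 'th': 5} tcp [ 0.6008 -0.0429  0.1021] d mm [ 0.1 -1.4 -5.9] deg [5.  0.5 0. ]
{'ey': -8, 'ez': 1.5, 'th': 0} tcp [ 0.6009 -0.0439  0.0959] d mm [ 0.1 -1.  -6.2] deg [ 5.   0.5 -0. ]
[ 1.4  -0.76 -0.13  0.    0.    0.  ] 0.6252698463955212 0.589147885448866 vision E [-0.19 -7.84  4.53]
```

Call:
{"api": "move_arm", "payload": {
  "increments": "0 -0.2 -0.7 0.6 0.1 0 255;0 -0.2 -1 0.9 0.1 0 255;0.1 -0.2 -1 0.9 0.1 0 255;0 -0.2 -1 0.8 0.1 0 255;0 -0.2 -0.9 0.8 0.1 0 255;0.1 -0.2 -0.8 0.6 0.1 0 255;0 -0.1 -0.5 0.4 0 0 255;0 0 0 0 0 0 255"
}}

```text
time: 17.92
position: [0.6006, -0.0434, 0.1019]
tool_rot: [-1.975, -2.167, -0.256]
ft_force: [-0.5, -0.3, -3.0]
grip_width: 0.084
grip_force: 55.0
```

Call:
{"api": "move_arm", "payload": {
  "increments": "0 -0.1 -0.5 0.4 0.1 0 255;0 -0.2 -0.8 0.7 0 0 255;0 -0.2 -0.8 0.7 0.1 0 255;0 -0.1 -0.8 0.7 0 0 255;0 -0.1 -0.6 0.5 0.1 0 255;0 0 -0.3 0.3 0 0 255;0 0 0 0 0 0 255;0 0 0 0 0 0 255"
}}

```text
time: 18.58
position: [0.601, -0.0432, 0.1001]
tool_rot: [-1.94, -2.132, -0.312]
ft_force: [-2.0, 0.7, 5.7]
grip_width: 0.09
grip_force: 55.0
```

```bash
python3 -c "
from tgt import *
where(); step([dict(ey=-8,ez=1.5,th=0)])"
```

```text
E [ 0.  -7.5  4.3] th 1.5 psi 5.4 roll -0.2 F [-2.   0.7  5.7] tq [-0.14  0.62  0.15] t 18.58
{'ey': -8, 'ez': 1.5, 'th': 0} tcp [ 0.6009 -0.0439  0.0959] d mm [-0.1 -0.8 -4.2] deg [ 1.5 -0.1 -0.2]
```

Contact is felt at the height of the catch (tail edge 6 mm up). I press on gently and level out.

Call:
{"api": "move_arm", "payload": {
  "increments": "0 0 -0.6 0.3 0 0 255;0 0 -0.7 0.4 0 0 255;0 -0.1 -0.7 0.4 0 0 255;0 -0.1 -0.7 0.4 0 0 255;0 0 -0.6 0 0 0 255;0 0 -0.5 0 0 0 255;0 0 0 0 0 0 255;0 0 0 0 0 0 255"
}}

```text
time: 19.25
position: [0.6011, -0.0434, 0.0974]
tool_rot: [-1.926, -2.118, -0.34]
ft_force: [-4.7, 0.2, 11.1]
grip_width: 0.09
grip_force: 55.0
```

```bash
python3 -c "
from tgt import *
where(); step([dict(ey=-8,ez=0,th=0)])"
```

```text
E [ 0.1 -7.5  3.1] th -0.1 psi 5.5 roll -0.1 F [-4.7  0.2 11.1] tq [0.09 1.12 0.28] t 19.25
{'ey': -8, 'ez': 0, 'th': 0} tcp [ 0.6009 -0.0439  0.0944] d mm [-0.2 -0.6 -3. ] deg [-0.1 -0.1 -0.2]
```

Call:
{"api": "move_arm", "payload": {
  "increments": "-0.3 0 0 0 0 0 255;-0.3 0 0 0 0 0 255;-0.4 0 0 0 0 0 255;0 0 0 0 0 0 255;0 0 0 0 0 0 255;0 0 0 0 0 0 255;0 0 0 0 0 0 255;0 0 0 0 0 0 255"
}}

```text
time: 19.92
position: [0.601, -0.0434, 0.0978]
tool_rot: [-1.926, -2.119, -0.342]
ft_force: [-2.3, -0.3, 11.2]
grip_width: 0.086
grip_force: 55.0
```

```bash
python3 -c "
from tgt import *
where()
np.set_printoptions(precision=2,suppress=True)
s=ctrl.get_state();S=ctrl.get_image('scene')
from fit6 import run
q,c0,c,E,Rr,n=run(S,s); print(q,c0,c,'vision E',R.from_euler('z',.093).inv().apply(E-[.5937,.0161,.0847])*1000,Rr.as_euler('zyx',degrees=True))
save('e',S['frame'][150:230,240:340],6)"
```

```text
E [-0.  -7.5  3.4] th -0.0 psi 5.4 roll 0.1 F [-2.3 -0.3 11.2] tq [0.11 0.67 0.17] t 19.92
[ 1.62  0.18  0.4  -0.01 -0.37  0.45] 1.4143861076149535 1.3809229274379962 vision E [ 0.24 -7.58  2.92] [5.07 0.4  0.02]
```

View pics/e.png

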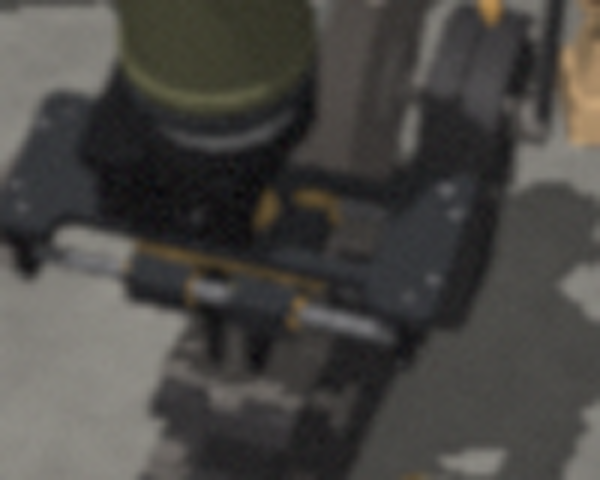

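The view shows the rest lying level over the seat under the gripper, and the feel agrees with it: about 14 N, catch 3 mm down. Pressing on.

Call:
{"api": "move_arm", "payload": {
  "increments": "-0.3 -0.1 -0.5 0 0 0 255;-0.2 -0.1 -0.6 0 0 0 255;0 -0.1 -0.6 0 0 0 255;0 -0.1 -0.6 0 0 0 255;0 0 -0.6 0 0 0 255;0 0 -0.6 0 0 0 255;0 0 0 0 0 0 255;0 0 0 0 0 0 255"
}}

```text
time: 20.63
position: [0.601, -0.0434, 0.095]
tool_rot: [-1.926, -2.119, -0.343]
ft_force: [-3.0, 0.7, 13.1]
grip_width: 0.085
grip_force: 55.0
```

```bash
python3 -c "
from tgt import *
where()"
```

```text
E [ 0.  -7.5  0.7] th -0.1 psi 5.4 roll 0.1 F [-3.   0.7 13.1] tq [0.36 0.76 0.18] t 20.63
```

Call:
{"api": "move_arm", "payload": {
  "increments": "-0.2 0 -0.5 0 0 0 255;-0.2 0 -0.6 0 0 0 255;-0.2 0 -0.6 0 0 0 255;0 0 -0.6 0 0 0 255;0 0 -0.4 0 0 0 255;0 0 0 0 0 0 255;0 0 0 0 0 0 255;0 0 0 0 0 0 255"
}}

```text
time: 21.3
position: [0.601, -0.0435, 0.0947]
tool_rot: [-1.926, -2.12, -0.347]
ft_force: [-5.1, -0.5, 23.2]
grip_width: 0.085
grip_force: 55.0
```

```bash
python3 -c "
from tgt import *
where()"
```

```text
E [ 0.  -7.5  0.4] th -0.2 psi 5.4 roll 0.2 F [-5.1 -0.5 23.2] tq [1.07 1.42 0.34] t 21.3
```

Seated flat: the force rose sharply at seat level to 26 N net. Now I slide it towards the wheel, still pressing.

Call:
{"api": "move_arm", "payload": {
  "increments": "-0.3 0.8 0 0 0 0 255;-0.3 0.8 0 0 0 0 255;-0.3 0.8 0 0 0 0 255;-0.2 0.8 0 0 0 0 255;-0.1 0.8 0 0 0 0 255;-0.1 0.8 0 0 0 0 255;0 0 0 0 0 0 255;0 0 0 0 0 0 255"
}}

```text
time: 21.97
position: [0.601, -0.0434, 0.0948]
tool_rot: [-1.934, -2.122, -0.345]
ft_force: [-2.4, -7.6, 22.3]
grip_width: 0.087
grip_force: 55.0
```

```bash
python3 -c "
from tgt import *
where()"
```

```text
E [ 0.3 -7.5  0.2] th 0.2 psi 5.2 roll 0.4 F [-2.4 -7.6 22.3] tq [-0.2   0.94  0.34] t 21.97
```

Call:
{"api": "move_arm", "payload": {
  "increments": "0 0.4 0 0 0 0 255;0 0.4 0 0 0 0 255;0 0.4 0 0 0 0 255;-0.1 0.4 0 0 0 0 255;0 0.4 0 0 0 0 255;-0.1 0.4 0 0 0 0 255;0 0 0 0 0 0 255;0 0 0 0 0 0 255"
}}

```text
time: 22.63
position: [0.601, -0.0433, 0.0949]
tool_rot: [-1.938, -2.122, -0.344]
ft_force: [-3.2, -10.3, 23.9]
grip_width: 0.084
grip_force: 55.1
```

```bash
python3 -c "
from tgt import *
where()"
```

```text
E [ 0.4 -7.5  0.2] th 0.4 psi 5.1 roll 0.4 F [ -3.2 -10.3  23.9] tq [-0.92  1.04  0.41] t 22.63
```

Call:
{"api": "move_arm", "payload": {
  "increments": "0 0.3 0.2 0.1 0 0 255;-0.1 0.3 0.2 0.1 0 0 255;0 0.3 0.2 0.1 0 0 255;0 0.3 0 0.1 0 0 255;0 0.3 0 0 0 0 255;0 0.3 0 0 0 0 255;0 0 0 0 0 0 255;0 0 0 0 0 0 255"
}}

```text
time: 23.3
position: [0.601, -0.0427, 0.0949]
tool_rot: [-1.936, -2.119, -0.349]
ft_force: [-1.7, -12.5, 21.6]
grip_width: 0.092
grip_force: 55.0
```

```bash
python3 -c "
from tgt import *
where()"
```

```text
E [ 0.5 -6.8  0.4] th 0.1 psi 5.1 roll 0.5 F [ -1.7 -12.5  21.6] tq [-1.53  0.74  0.32] t 23.3
```

Call:
{"api": "move_arm", "payload": {
  "increments": "0 0.3 0 0 0 0 255;0 0.3 0 0 0 0 255;0 0.3 0 0 0 0 255;-0.1 0.3 0 0 0 0 255;0 0.3 0 0 0 0 255;0 0.3 0 0 0 0 255;0 0 0 0 0 0 255;0 0 0 0 0 0 255"
}}

```text
time: 23.97
position: [0.6012, -0.0407, 0.095]
tool_rot: [-1.937, -2.119, -0.35]
ft_force: [-1.6, -11.7, 21.2]
grip_width: 0.09
grip_force: 55.0
```

```bash
python3 -c "
from tgt import *
where()"
```

```text
E [ 0.9 -4.8  0.5] th 0.1 psi 5.1 roll 0.5 F [ -1.6 -11.7  21.2] tq [-1.49  0.59  0.19] t 23.97
```

Call:
{"api": "move_arm", "payload": {
  "increments": "-0.2 0.5 0 0 0 0 255;-0.2 0.5 0 0 0 0 255;-0.2 0.5 0 0 0 0 255;-0.2 0.5 0 0 0 0 255;-0.2 0.4 0 0 0 0 255;-0.1 0.3 0 0 0 0 255;0 0 0 0 0 0 255;0 0 0 0 0 0 255"
}}

```text
time: 24.63
position: [0.6008, -0.0369, 0.0947]
tool_rot: [-1.936, -2.12, -0.352]
ft_force: [1.5, -9.9, 17.7]
grip_width: 0.09
grip_force: 55.1
```

```bash
python3 -c "
from tgt import *
where()"
```

```text
E [ 0.9 -1.   0.3] th 0.0 psi 5.1 roll 0.6 F [ 1.5 -9.9 17.7] tq [-1.25  0.06  0.08] t 24.63
```

Call:
{"api": "move_arm", "payload": {
  "increments": "-0.1 0.3 -0.2 0 0 0 255;-0.1 0.3 -0.2 0 0 0 255;0 0.3 -0.2 0 0 0 255;-0.1 0.3 0 0 0 0 255;0 0.3 0 0 0 0 255;0 0.2 0 0 0 0 255;0 0 0 0 0 0 255;0 0 0 0 0 0 255"
}}

```text
time: 25.3
position: [0.6008, -0.0363, 0.0947]
tool_rot: [-1.937, -2.12, -0.352]
ft_force: [1.0, -11.9, 20.6]
grip_width: 0.087
grip_force: 55.1
```

```bash
python3 -c "
from tgt import *
where()"
```

```text
E [ 1.  -0.4  0.2] th 0.1 psi 5.0 roll 0.6 F [  1.  -11.9  20.6] tq [-1.36  0.28  0.19] t 25.3
```

Call:
{"api": "move_arm", "payload": {
  "increments": "-0.1 0.4 0 0 0 0 255;-0.1 0.4 0 0 0 0 255;-0.1 0.4 0 0 0 0 255;0 0.3 0 0 0 0 255;0 0.3 0 0 0 0 255;0 0.2 0 0 0 0 255;0 0 0 0 0 0 255;0 0 0 0 0 0 255"
}}

```text
time: 25.97
position: [0.6008, -0.0362, 0.0947]
tool_rot: [-1.941, -2.121, -0.351]
ft_force: [0.5, -15.2, 21.8]
grip_width: 0.085
grip_force: 55.1
```

```bash
python3 -c "
from tgt import *
where()
np.set_printoptions(precision=2,suppress=True)
S=ctrl.get_image('scene');np.savez('S5.npz',**S)
C=cloud(S);L=R.from_euler('z',.093).inv().apply(C.reshape(-1,3)-[.5937,.0161,.0847])*1000
for y in range(-96,-60,3):
  print(y,[ '%4.1f'%np.median(k[:,2]) if len(k:=L[(abs(L[:,0]-x)<3)&(abs(L[:,1]-y)<1.5)&(L[:,2]>-6)&(L[:,2]<40)]) else '.' for x in (-27,-20,-14,-7,-3,0,3,7,14,20,27)])
"
```

```text
E [ 1.1 -0.3  0.1] th 0.2 psi 5.0 roll 0.7 F [  0.5 -15.2  21.8] tq [-1.89  0.27  0.18] t 25.97
-96 ['.', '.', '.', '.', '.', '.', '.', '.', '.', '.', '.']
-93 ['-2.9', '-4.5', '-1.2', '-1.4', '-3.4', '-1.3', ' 0.8', ' 0.7', '-0.6', '.', '-0.4']
-90 [' 0.4', '-2.5', '.', '-1.2', '-2.7', '-3.9', '-4.7', '-4.6', '-2.6', '-2.4', '-5.1']
-87 ['-0.3', '-1.4', '-1.9', ' 0.2', ' 1.4', '-1.2', '-1.3', '-1.4', '-2.5', '-1.3', '-1.3']
-84 ['-1.3', '-2.0', '-2.1', ' 3.7', ' 3.7', ' 2.2', ' 3.1', ' 1.6', '-0.9', '-1.3', '.']
-81 ['-0.3', '-1.6', '-2.3', '-0.3', ' 6.2', ' 6.4', ' 5.6', ' 1.8', '-1.5', '-0.9', '-0.8']
-78 ['.', '-1.7', '-1.1', ' 6.7', ' 6.7', '.', ' 7.2', ' 7.6', ' 4.6', '-0.5', '.']
-75 [' 1.6', ' 4.0', ' 3.5', '22.6', ' 5.1', ' 5.8', '16.4', ' 3.3', ' 2.0', '-0.9', '-0.1']
-72 [' 4.8', ' 2.7', '20.9', '18.2', '19.0', '23.8', '27.6', '19.1', '26.5', '-0.2', ' 5.1']
-69 [' 5.9', ' 2.8', '26.0', '22.7', '27.9', '12.0', '15.7', '24.9', '-3.1', ' 4.1', ' 6.4']
-66 [' 5.1', ' 5.2', '13.2', '20.7', '.', '.', '16.9', '18.3', '18.6', ' 5.2', ' 5.5']
-63 ['.', ' 4.4', ' 5.7', '10.8', '.', '.', ' 9.6', ' 8.1', ' 5.4', ' 5.9', ' 5.5']
```

The tail is against the stops: 1.9 mm more command gave 0.1 mm of travel, and the force rose to 15 N. Behind the tail the depth shows a block standing 6 mm up at y ≈ −77 to −84, which is the sprung catch. I relieve the push and look.

Call:
{"api": "move_arm", "payload": {
  "increments": "0 -1 0.2 0 0 0 255;0 -1 0.4 0 0 0 255;0 -1 0.5 0 0 0 255;0 -1 0.5 0 0 0 255;0 -1 0.5 0 0 0 255;0 -1 0.5 0 0 0 255;0 -0.8 0.4 0 0 0 255;0 0 0 0 0 0 255"
}}

```text
time: 26.68
position: [0.6001, -0.0362, 0.0949]
tool_rot: [-1.931, -2.119, -0.353]
ft_force: [5.2, -3.3, 7.3]
grip_width: 0.088
grip_force: 54.9
```

```bash
python3 -c "
from tgt import *
where()
S=ctrl.get_image('scene')
save('f',S['frame'][165:235,250:330],7)
for r in ctrl.find_in('catch',S)[:2]: print(r)"
```

```text
E [ 0.1 -0.2  0.6] th -0.1 psi 5.2 roll 0.5 F [ 5.2 -3.3  7.3] tq [-0.85 -1.02 -0.49] t 26.68
```

View pics/f.png

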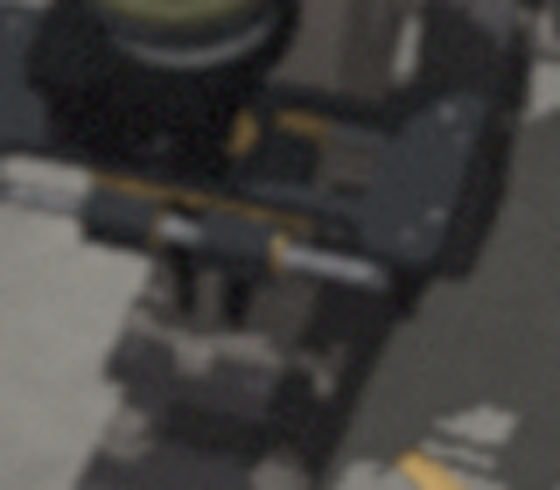

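The crop shows the catch block standing at (195,355) behind the tail. I unload the rest and give it a light backward tug as a check.

Call:
{"api": "move_arm", "payload": {
  "increments": "0.5 -0.8 0.4 0 0 0 255;0.5 -0.8 0.4 0 0 0 255;0.5 -0.8 0.4 0 0 0 255;0.5 -0.8 0.3 0 0 0 255;0.5 -0.8 0 0 0 0 255;0 -0.8 0 0 0 0 255;0 -0.6 0 0 0 0 255;0 0 0 0 0 0 255"
}}

```text
time: 27.45
position: [0.5994, -0.0366, 0.0948]
tool_rot: [-1.92, -2.115, -0.35]
ft_force: [2.7, 2.9, 6.5]
grip_width: 0.089
grip_force: 55.0
```

```bash
python3 -c "
from tgt import *
where()"
```

```text
E [-1.  -0.4  0.9] th -0.5 psi 5.5 roll 0.1 F [2.7 2.9 6.5] tq [ 0.51 -0.64 -0.29] t 27.45
```

Call:
{"api": "move_arm", "payload": {
  "increments": "0.2 -0.6 0.4 0 0 0 255;0.2 -0.6 0.4 0 0 0 255;0.2 -0.6 0.3 0 0 0 255;0 -0.6 0 0 0 0 255;0 -0.5 0 0 0 0 255;0 -0.4 0 0 0 0 255;0 0 0 0 0 0 255;0 0 0 0 0 0 255"
}}

```text
time: 28.12
position: [0.5984, -0.0386, 0.0948]
tool_rot: [-1.917, -2.114, -0.347]
ft_force: [1.3, 6.9, 5.3]
grip_width: 0.088
grip_force: 55.0
```

```bash
python3 -c "
from tgt import *
where()"
```

```text
E [-2.3 -2.3  1. ] th -0.6 psi 5.6 roll -0.1 F [1.3 6.9 5.3] tq [ 1.25 -0.24 -0.11] t 28.12
```

It stopped after the 2 mm of play, held by the catch, so it is locked. I nudge it back home and let go.

Call:
{"api": "move_arm", "payload": {
  "increments": "0 1 0 0 0 0 255;0 1.2 0 0 0 0 255;0.2 1.4 0 0 0 0 255;0.2 1.4 0 0 0 0 255;0.2 1.4 0 0 0 0 255;0.2 1.4 0 0 0 0 255;0 1 0 0 0 0 255;0 0 0 0 0 0 255"
}}

```text
time: 28.78
position: [0.5988, -0.0373, 0.0948]
tool_rot: [-1.928, -2.115, -0.34]
ft_force: [-1.4, -4.4, 8.3]
grip_width: 0.088
grip_force: 55.0
```

```bash
python3 -c "
from tgt import *
where()"
```

```text
E [-1.5 -1.1  0.5] th -0.1 psi 5.3 roll -0.1 F [-1.4 -4.4  8.3] tq [-0.91  0.27  0.17] t 28.78
```

Call:
{"api": "move_arm", "payload": {
  "increments": "0 0.5 0.2 0 0 0 255;0 0.5 0.2 0 0 0 255;0 0.5 0.2 0 0 0 255;0 0.4 0.2 0 0 0 255;0 0.4 0.2 0 0 0 255;0 0 0 0 0 0 255;0 0 0 0 0 0 255;0 0 0 0 0 0 255"
}}

```text
time: 29.45
position: [0.5988, -0.0363, 0.0948]
tool_rot: [-1.931, -2.114, -0.338]
ft_force: [-0.1, -6.5, 4.6]
grip_width: 0.09
grip_force: 54.9
```

```bash
python3 -c "
from tgt import *
where()"
```

```text
E [-1.4 -0.2  0.3] th 0.0 psi 5.2 roll -0.1 F [-0.1 -6.5  4.6] tq [-1.49 -0.04 -0.04] t 29.45
```

Call:
{"api": "move_arm", "payload": {
  "increments": "0 -0.8 0.2 0 0 0 255;0 -0.8 0.2 0 0 0 255;0 -0.8 0.2 0 0 0 255;0 -0.8 0.2 0 0 0 255;0 0 0 0 0 0 255;0 0 0 0 0 0 240;0 0 0 0 0 0 225;0 0 0 0 0 0 210",
  "grip_force": 15
}}

```text
time: 30.12
position: [0.5982, -0.0323, 0.0955]
tool_rot: [-1.919, -2.113, -0.343]
ft_force: [0.2, 1.1, -0.6]
grip_width: 0.141
grip_force: 0.0
```

Call:
{"api": "move_arm", "payload": {
  "increments": "0 0 0 0 0 0 150;0 0 0 0 0 0 150;0 0 0 0 0 0 150;0 0 0 0 0 0 150;0 0 0 0 0 0 150;0 0 0 0 0 0 150;0 0 0 0 0 0 150;0 0 0 0 0 0 150"
}}

```text
time: 30.78
position: [0.5992, -0.0344, 0.0959]
tool_rot: [-1.923, -2.114, -0.343]
ft_force: [-0.7, 0.7, -0.9]
grip_width: 0.409
grip_force: 0.0
```

Call:
{"api": "move_arm", "payload": {
  "increments": "0.1 -1.4 4 0 0 0 150;0.3 -3.4 9 0 0 0 150;0.5 -5 14 0 0 0 150;0.6 -6.8 19 0 0 0 150;0.6 -6.8 19 0 0 0 150;0.6 -6.8 19 0 0 0 150;0.6 -6.8 19 0 0 0 150;0.6 -6.8 19 0 0 0 150"
}}

```text
time: 31.45
position: [0.6031, -0.0791, 0.2199]
tool_rot: [-1.924, -2.115, -0.344]
ft_force: [0.2, 0.0, 0.6]
grip_width: 0.414
grip_force: 0.0
```

Call:
{"api": "move_arm", "payload": {
  "increments": "-10 -35 10 0 0 0 150;-10 -35 10 0 0 0 150;-10 -35 10 0 0 0 150;-10 -35 10 0 0 0 150;-10 -35 0 0 0 0 150;0 0 0 0 0 0 150;0 0 0 0 0 0 150;0 0 0 0 0 0 150"
}}

```text
time: 32.12
position: [0.5532, -0.2531, 0.2584]
tool_rot: [-1.924, -2.114, -0.344]
ft_force: [0.2, 0.9, 0.4]
grip_width: 0.412
grip_force: 0.0
```

```bash
python3 - <<'E'
from fit import *
np.set_printoptions(precision=4,suppress=True)
S=ctrl.get_image("scene");T=ctrl.get_image("top")
def crop(p,u,v,w,h,s): return cv2.resize(p["frame"][v-h//2:v+h//2,u-w//2:u+w//2],None,fx=s,fy=s,interpolation=cv2.INTER_CUBIC)
save("g",np.hstack([crop(S,290,190,80,80,5),crop(T,225,168,80,80,5)]))
for p,g in((S,[.5937,.0161,.0847]),(T,[.5945,.0163,.085])):
    L=R.from_euler('z',.093).inv().apply(cloud(p).reshape(-1,3)-g)*1000
    def st(n,m): k=L[m]; print(n,len(k),(k.mean(0),np.percentile(k,[4,96],axis=0).ravel()) if len(k) else "")
    st("catch",(abs(L[:,0])<8)&(L[:,1]<-75)&(L[:,1]>-90)&(L[:,2]>3.5)&(L[:,2]<9))
    st("tail",(abs(abs(L[:,0])-18)<14)&(L[:,1]<-50)&(L[:,1]>-90)&(L[:,2]>3)&(L[:,2]<8))
    st("lug",(abs(L[:,0])<12)&(L[:,1]<-40)&(L[:,1]>-90)&(L[:,2]>28)&(L[:,2]<40))
    st("table",(abs(L[:,0])<45)&(L[:,1]<62)&(L[:,1]>28)&(L[:,2]>17)&(L[:,2]<24))
E
```

```text
catch 14 (array([ -0.3626, -80.9731,   6.0939]), array([ -5.4234, -85.544 ,   3.6745,   5.8509, -75.9434,   7.8435]))
tail 115 (array([  1.3351, -64.6889,   5.3188]), array([-29.7543, -76.9054,   3.2932,  30.1532, -51.4453,   7.0669]))
lug 24 (array([ -0.8416, -61.7376,  34.0226]), array([ -5.3501, -71.4952,  29.1194,   2.4615, -49.8602,  36.5726]))
table 125 (array([-0.2244, 43.7931, 19.9997]), array([-31.9738,  32.9713,  17.5239,  32.2561,  55.8326,  22.991 ]))
catch 7 (array([ -1.6565, -80.8966,   5.4505]), array([ -5.9065, -86.1756,   3.8469,   3.2526, -77.418 ,   8.2259]))
tail 72 (array([  2.557 , -63.1374,   5.4035]), array([-27.2894, -74.7768,   3.2548,  29.4163, -52.084 ,   7.4872]))
lug 14 (array([ -1.8118, -59.7706,  34.1426]), array([ -4.4891, -69.8007,  29.045 ,   0.4975, -49.8203,  38.6939]))
table 105 (array([-2.0909, 46.0839, 19.8479]), array([-33.1948,  36.1623,  17.117 ,  31.4273,  56.8378,  22.5453]))
```

View pics/g.png

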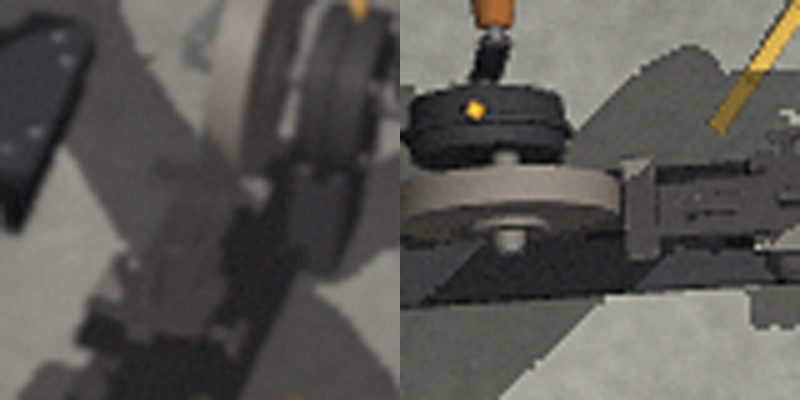

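The rest lies flat and home: tail 5 mm up and catch 6 mm up behind it. The table is clear of the wheel, with a gap at top-crop (623,205), and the gripper is free. I hand in.

```bash
python3 -c "
from bench import ctrl
print(ctrl.close_job())"
```

```text
the job is handed in; nothing more can be done
None
```

The tool rest is fitted: hooked under the stud head, flat on the seat and against the stops with the catch up behind it. It is clear of the wheel, the gripper has let go, and I handed the job in at about 32 s of the 72 s allowed.

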